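# Meter two grinding balls from a tipping cup into a latched catch bay

## Robot

A 6-joint arm with a two-finger parallel gripper is mounted at the origin on a cart in front of the work surface, level with it; the furniture and walls round the work are solid. World frame = base frame: x ahead of the robot, y to its left, z up, the work surface at z = 0. Lengths are in m, angles in rad, forces in N, time in s.
With the tool pointing down it reaches from about 0.375 to 0.9 m from the base axis. Payload 3.1 kg.
Tool frame: the origin (TCP) lies midway between the tips of the shut fingers; the grasp point (between the pads) lies 19 mm behind it; z points along the fingers, x is the direction in which the jaws open and shut, and the axes are right-handed (so a half turn about z gives the same grasp; the last joint's range is limited). The gripper opens to 87 mm and grips with 3 to 60 N. Pads are 19 mm wide; open, the fingers measure 117 mm over their backs; the gripper's body (75 mm by 190 mm) begins 51 mm behind the grasp point.
Start: joints at [-1.359, 0.527, 1.433, -0, 1.181, -0.178], TCP at [0.238, -0.578, 0.223] pointing down, gripper open.
Joint ranges: [-3.08, 3.08], [-0.75, 2.2], [0.22, 2.44], [-1.43, 4.57], [0, 2.65], [-2.85, 2.85]. Speed limits (rad/s): [2.79, 2.79, 3.14, 3.14, 3.14, 3.14].

## Interface

Orientations are given as a unit quaternion [x, y, z, w].
In Python, from rig import * gives the robot as it stands.
- The arm moves only by the tool drive_tool, never from a script. Its argument "plan" is a list of rows, each an object with "offset": the shift along the tool's x, y, z in cm, a list of three; "delta_rot": the turn, a rotation vector about the tool's x, y, z in degrees, a list of three; "jaw": the finger opening in cm, from 0 to 8.7. In form: [{"offset": [dx, dy, dz], "delta_rot": [wx, wy, wz], "jaw": jaw}, ...]. A call has exactly 8 rows; each row is the pose to reach, as a shift and turn from the pose commanded when the call began, along the tool's axes at that moment; what a row does not reach only later rows make up. A row lasts 1/12 s, in which the tool goes at most 41.7 mm and 7.16 degrees, less where a joint would pass 70% of its speed; a pose out of reach is approached as far as the arm can. A call with a gripper value outside its range is refused whole. The fingers move at their own pace and stop on an object; "squeeze" is the grip in N (left out, the last holds). Time passes only in rows, so rows that repeat a pose let the fingers close, or fill a call up. It gives the time, the measured TCP pose, the force and the opening at its end, in the units of the state.
- get_obs(): the state, without advancing time (a new reading comes with each control period).
- camera(name): name is "scene" or "side" or "wrist"; returns the picture (384x512x3 uint8, red, green, blue); there is no depth.
- calibration(name): a dict with "K" (3x3 intrinsics, pixels), "distortion" ([k1, k2, p1, p2, k3] as OpenCV has them; the pictures are not rectified), "pose" (4x4, takes a point from camera to world coordinates); the wrist camera has in their place "tool_from_camera" (4x4, takes a point from camera to tool coordinates, whose origin is the TCP and whose axes are the tool frame's). Camera axes: x right, y down, z forward; pixel columns grow to the right and rows downward; lengths in m; the calibration is good to about 2 mm. A picture is of the moment at which its call begins: read the wrist's pose just before it. calibration takes no time and is no camera call.
- hand_in(): hands the job in, once; it reports no verdict.
The state is a dict: "time": time; "q": joint angles; "joint_velocities": joint speeds; "joint_torque": joint torques, N m; "position": TCP position; "tool_rot": TCP orientation; "ft_force": force on the tool from outside, world axes, zero at the start; "moment": the same for the moment, N m; "grip_width": finger opening in m.
Only numpy, scipy, OpenCV 4.12 (cv2) and the standard library are available. Lean on these libraries where they do the work, as an engineer would, in place of code of your own. Each camera call takes 0.05 s, during which the arm holds its last target.

## Task

Push the orange gate of the white catch bay shut until its sprung latch tongue snaps in. Then push the red-knobbed crank to tip the ball cup slowly, only until the first steel ball shifts and rolls into the bay, hold the cup still at that angle for a second, tip on gently until just one more ball follows, and hold still for a second again. With two balls in the bay and the other two still in the cup, let the cup go back down onto its rest, and leave the gate latched and the bottle, tape roll and petri dish where they are.

Things in the scene. Friction and masses are not known exactly. Their poses are not given: they have to be found in the camera images.
- station: dosing station fixed to the worktop, grey base 130 x 250 x 8 mm. Origin on the worktop below the cup's axle; +x to its back (away from the robot), +y to the cup's rear end (left), z up. Offsets elsewhere are in this frame, mm. Axle along x at z = 88, between grey cheeks (x = -34..-24 and 24..34, up to z = 104). Crank in front of them at x = -64. Catch bay at y = -112..-8, x = -48..50
- bay_in (a point): centre of the inner floor of the white open-topped catch bay at (0, -60, 17): inside 92 (x) by 96 (y); its left wall rises to z = 54, right and back walls to z = 70; the open front is closed by the gate
- gate (a joint): opening of the orange gate, rad: 0 = shut on its stop, starts open at 0.6 to 1.0 (at most 1.4); upright hinge at its left (+y) end, swings out towards the robot; light friction, stays where left. Shut, it lies along -y from the hinge; panel 5 mm thick, 92 mm long, z = 17..59
- gate_hinge (a point): point on the gate's hinge axis at (-50, -6, 38)
- gate_edge (a point): free (latch) edge of the gate, 92 mm from the hinge, half-way up (z = 38)
- tongue (a joint): how far the brass sprung tongue is pressed into its dark steel case at the bay's right front corner, m: 0 = fully out (free, or snapped in before the shut gate); about 0.006 while the gate's edge rides over its slope, at gate angles of about 0.17 to 0.02, taking about 4 N at the edge. Case at x = -69..-51, y = -126..-112, up to z = 58; tongue reaches 15 mm to +y of it at z = 26..50
- cup (a joint): tilt of the aluminium ball cup about its axle, rad: 0 = at rest, leaning back 0.10, spout up; grows as the spout (-y end, right) goes down; at most 1.5. Spring and damper return it to 0 in about 2 s when let go. Blue lands of rising height part the balls, on a strip that is set a little higher or lower each time: ball 1 rolls off somewhere in 0.55 to 0.85, ball 2 0.15 to 0.28 later, ball 3 0.2 to 0.3 after that
- cup_axis (a point): point on the cup's axle at (0, 0, 88), in the middle of the cup's width; turns with the cup. The cup is an open trough 124 mm long (from 18 mm on the spout side to 105 mm on the rear side of the axle), 33 mm wide with 20 mm walls
- crank_knob (a point): centre of the red ball knob (22 mm across) at the end of the crank, 105 mm from the axle; the crank is a straight steel rod 10 mm thick, in the upright plane x = -64. At cup = 0 it leans 0.55 rad from upright towards +y; its lean is 0.55 minus the cup value, so pushing it towards -y tips the cup; holding it takes about 2 to 5 N
- ball_1_center (a point): centre of the first bright steel grinding ball, counted from the spout end of the cup; 25 mm across, 64 g, loose; the balls lie in single file about 27 mm apart
- ball_2_center (a point): centre of the second bright steel grinding ball, counted from the spout end of the cup; 25 mm across, 64 g, loose; the balls lie in single file about 27 mm apart
- ball_3_center (a point): centre of the third bright steel grinding ball, counted from the spout end of the cup; 25 mm across, 64 g, loose; the balls lie in single file about 27 mm apart
- ball_4_center (a point): centre of the fourth (rearmost) bright steel grinding ball, counted from the spout end of the cup; 25 mm across, 64 g, loose; the balls lie in single file about 27 mm apart
- spare_bottle_mid (a point): middle of a loose white sample bottle 48 x 48 x 112 mm, upright: leave alone
- tape_roll_mid (a point): middle of a loose roll of tape 68 mm across, 19 mm high, lying flat: leave alone
- petri_dish_mid (a point): middle of a loose glass petri dish 70 mm across, 16 mm high: leave alone

How it is judged:
On the way, in this order (a step that is already met when the one before it is completed fails the run):
1. the gate is shut and the latch tongue has snapped out in front of it (value of joint gate below 0.04 rad and value of joint tongue below 0.002 m), for 0.2 s.
2. the first ball is in the bay, the second still in the cup, and the cup is held tipped and still for half a second (x of ball_1_center in the frame of bay_in between -0.05 and 0.05 m and y of ball_1_center in the frame of bay_in between -0.05 and 0.05 m and z of ball_1_center in the frame of bay_in between 0 and 0.035 m and y of ball_2_center in the frame of cup_axis above 0.02 m and distance between ball_2_center and cup_axis below 0.115 m and value of joint cup above 0.3 rad and velocity of joint cup between -0.08 and 0.08 rad/s), for 0.5 s.
3. the second ball is in the bay, the third still in the cup, and the cup is held tipped and still for half a second (x of ball_2_center in the frame of bay_in between -0.05 and 0.05 m and y of ball_2_center in the frame of bay_in between -0.05 and 0.05 m and z of ball_2_center in the frame of bay_in between 0 and 0.035 m and y of ball_3_center in the frame of cup_axis above 0.045 m and distance between ball_3_center and cup_axis below 0.115 m and value of joint cup above 0.3 rad and velocity of joint cup between -0.08 and 0.08 rad/s), for 0.5 s.
At the end, for the whole second after the job is handed in: gate shut (below 0.04 rad) with the tongue out (below 2 mm); balls 1 and 2 inside the catch bay, on its floor (centre less than 35 mm above the floor point); balls 3 and 4 in their places in the cup; cup back at rest (below 0.06 rad); all balls at rest (below 0.05 m/s) (all of step 1 and x of ball_1_center in the frame of bay_in between -0.05 and 0.05 m and y of ball_1_center in the frame of bay_in between -0.05 and 0.05 m and z of ball_1_center in the frame of bay_in between 0 and 0.035 m and x of ball_2_center in the frame of bay_in between -0.05 and 0.05 m and y of ball_2_center in the frame of bay_in between -0.05 and 0.05 m and z of ball_2_center in the frame of bay_in between 0 and 0.035 m and y of ball_3_center in the frame of cup_axis above 0.045 m and distance between each of ball_3_center, ball_4_center and cup_axis below 0.115 m and y of ball_4_center in the frame of cup_axis above 0.07 m and value of joint cup below 0.06 rad and linear speed of each of ball_1, ball_2, ball_3, ball_4 below 0.05 m/s); the robot touches nothing.
It fails at once if the spare bottle is moved by more than 15 mm (distance of spare_bottle_mid from where it was at the start of the episode above 0.015 m).
It fails at once if the tape roll is moved by more than 15 mm (distance of tape_roll_mid from where it was at the start of the episode above 0.015 m).
It fails at once if the petri dish is moved by more than 15 mm (distance of petri_dish_mid from where it was at the start of the episode above 0.015 m).
It fails at once if ball 3 leaves its place in the cup (not (y of ball_3_center in the frame of cup_axis above 0.045 m and distance between ball_3_center and cup_axis below 0.115 m)).
It fails at once if ball 4 leaves its place in the cup (not (y of ball_4_center in the frame of cup_axis above 0.07 m and distance between ball_4_center and cup_axis below 0.115 m)).
It also fails if it takes over 72 s, if anything falls off the work surface, if the arm or the gripper's body presses on something with over 40 N, if the wrist force passes 120 N, or if a joint passes its speed limit or range.

## Working session

There is one attempt and no reset: what is moved stays moved. The work goes in short steps, Python scripts to look and compute and a tool call to move; the robot and the scene stay as the last step left them, time stands still between calls to the robot, and variables do not carry over. Pictures are saved under pics/ and viewed, and the job is handed in when it is done.

Besides the shell and the picture viewer there is one more tool, called after "Request:" in YAML: its name, and indented under it one key for each argument. drive_tool: Moves the arm, as the interface text tells. Its arguments: {"type":"object","properties":{"plan":{"type":"array","items":{"type":"object","properties":{"offset":{"type":"array","items":{"type":"number"}},"delta_rot":{"type":"array","items":{"type":"number"}},"jaw":{"type":"number"}}}},"squeeze":{"type":"number"}},"required":["plan"]}

```bash
ls; mkdir -p pics; python3 - <<'E'
from rig import *
import cv2
o=get_obs();print(o)
for n in ("scene","side","wrist"):
    cv2.imwrite(f"pics/a_{n}.png",camera(n)[:,:,::-1]); c=calibration(n); print(n,c)
E
```

```text
pics
{'time': 0.0, 'q': array([-1.35950827e+00,  5.28449579e-01,  1.43389793e+00,  1.85294526e-05,
        1.18140480e+00, -1.78464317e-01]), 'joint_velocities': array([-0.00015317, -0.00104793,  0.00077795,  0.00119039, -0.00020252,
        0.00020579]), 'joint_torque': array([-1.66372942e-03, -4.40041888e+01, -1.76591885e+01,  6.32674573e-02,
        5.83116850e-02, -1.76825538e-04]), 'position': array([ 0.23737138, -0.57737783,  0.22158322]), 'tool_rot': array([ 8.30647712e-01, -5.56797281e-01, -7.70022500e-04, -7.57075433e-04]), 'ft_force': array([-0.1558787 , -0.36416139, -1.14932678]), 'moment': array([0.00687931, 0.02577532, 0.0149204 ]), 'grip_width': 0.08677858766128506}
scene {'K': array([[469.25479404,   0.        , 256.83174655],
       [  0.        , 469.25479404, 186.225452  ],
       [  0.        ,   0.        ,   1.        ]]), 'distortion': array([-0.11599959,  0.        ,  0.        ,  0.        ,  0.        ]), 'pose': array([[ 0.43440927, -0.3977258 ,  0.80814774, -0.43437599],
       [-0.90049258, -0.17180829,  0.39949346, -0.56167842],
       [-0.02004237, -0.90
[... 507 characters left out ...]
61, -0.63656792,  0.7513969 ],
       [ 0.        ,  0.        ,  0.        ,  1.        ]])}
wrist {'K': array([[287.70771014,   0.        , 257.93369462],
       [  0.        , 287.70771014, 191.09136468],
       [  0.        ,   0.        ,   1.        ]]), 'distortion': array([0.0104221, 0.       , 0.       , 0.       , 0.       ]), 'tool_from_camera': array([[ 9.99999816e-01, -4.86641815e-04,  3.62452069e-04,
        -8.24549767e-04],
       [ 3.60192813e-04,  9.56773555e-01,  2.90833689e-01,
        -8.08656063e-02],
       [-4.88316389e-04, -2.90833505e-01,  9.56773554e-01,
        -1.61170813e-01],
       [ 0.00000000e+00,  0.00000000e+00,  0.00000000e+00,
         1.00000000e+00]])}
```

View pics/a_scene.png

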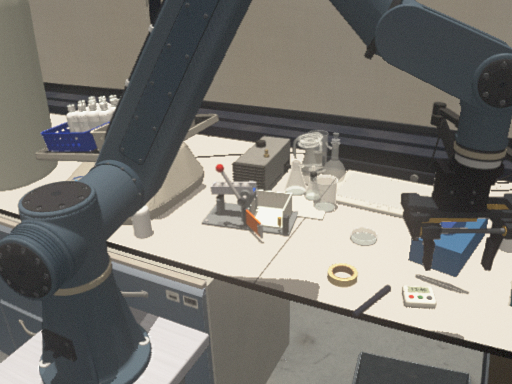

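View pics/a_side.png

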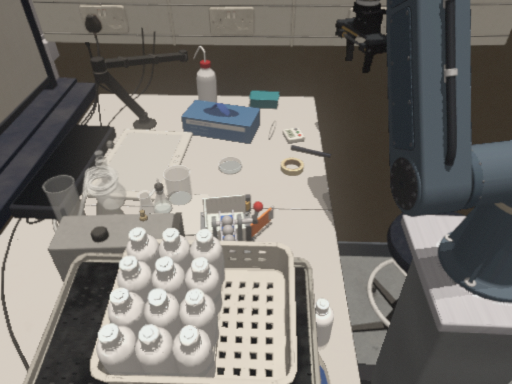

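View pics/a_wrist.png

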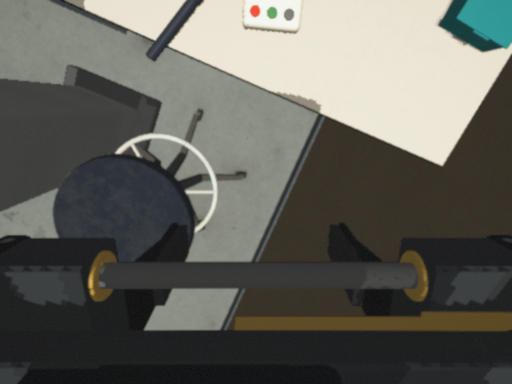

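The scene view shows the station at about (250,205), with the red knob at (220,168) and the orange gate at (253,220). In the side view the knob is at (258,207). The tape is at (342,274), the dish at (364,236) and the bottle at (142,222), all in the scene view. Next I'll zoom in.

```bash
python3 - <<'E'
import cv2
a=cv2.imread("pics/a_scene.png")[145:245,190:310]; b=cv2.imread("pics/a_side.png")[180:260,180:290]
cv2.imwrite("pics/z_scene.png",cv2.resize(a,None,fx=6,fy=6,interpolation=cv2.INTER_CUBIC)[:600])
cv2.imwrite("pics/z_side.png",cv2.resize(b,None,fx=7,fy=7,interpolation=cv2.INTER_CUBIC))
E
```

```text
(no output)
```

View pics/z_scene.png

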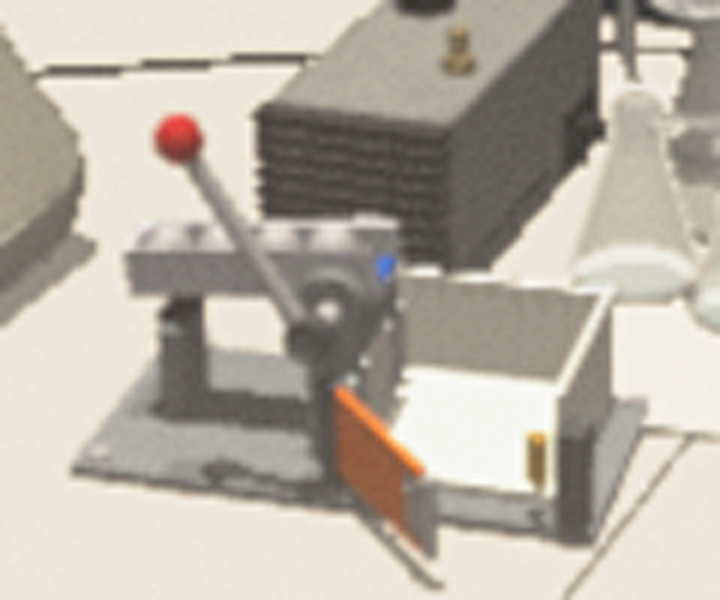

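View pics/z_side.png

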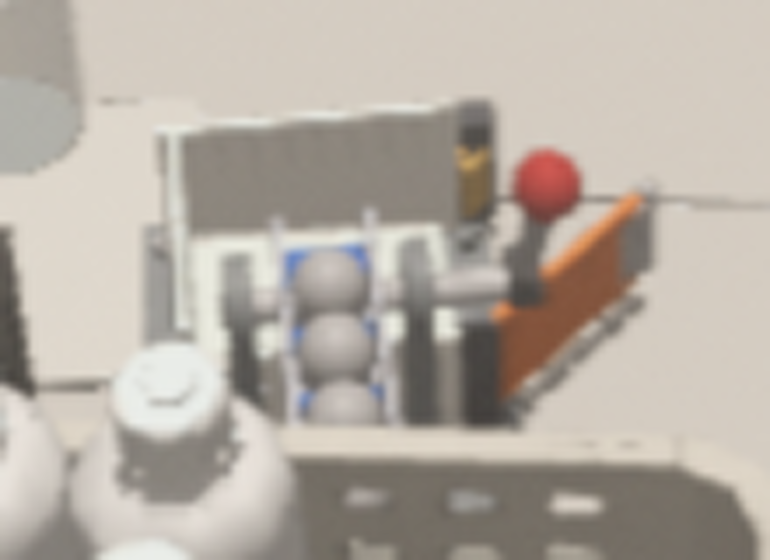

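```bash
cat > h.py <<'E'
from rig import *
import cv2, numpy as np
from scipy.optimize import least_squares
from scipy.spatial.transform import Rotation as R
def proj(c,P,pose=None):
    T=np.linalg.inv(c["pose"] if pose is None else pose); P=np.atleast_2d(P)
    return cv2.projectPoints(P@T[:3,:3].T+T[:3,3],np.zeros(3),np.zeros(3),c["K"],c["distortion"])[0][:,0]
def S2W(s,P):
    P=np.atleast_2d(np.asarray(P,float))/1000; c,n=np.cos(s[2]),np.sin(s[2])
    return P@np.array([[c,-n,0],[n,c,0],[0,0,1]]).T+[s[0],s[1],0]
def gatept(g,L=92,z=59): return [-50-L*np.sin(g),-6-L*np.cos(g),z]
def crank(cup,r=105):
    a=.55-cup; return [-64,r*np.sin(a),88+r*np.cos(a)]
def locate(name,px):
    "ray"
    c=calibration(name); u=cv2.undistortPoints(np.array([[px]],float),c["K"],c["distortion"])[0,0]
    return c["pose"][:3,3], c["pose"][:3,:3]@np.array([u[0],u[1],1])
def atz(name,px,z):
    o,d=locate(name,px); return o+d*(z-o[2])/d[2]
E
python3 - <<'E'
from h import *
sc=lambda a:((np.array(a)+.5)/6-.5)+[190,145]
sd=lambda a:((np.array(a)+.5)/7-.5)+[180,180]
cs,cd=calibration("scene"),calibration("side")
def pts(p): return [crank(0),[-60,-119,58],[-50,-6,59],gatept(p[3]),[50,-112,70]]
ms=sc([(178,138),(575,430),(340,392),(422,470),(612,290)]); md=sd([(547,185),(477,108),(503,313),(640,197),(160,130)])
f=lambda p:np.r_[(proj(cs,S2W(p,pts(p)))-ms).ravel(),(proj(cd,S2W(p,pts(p)))-md).ravel()]
r=least_squares(f,[.55,0.,0,.8],loss='soft_l1');print(r.x);print(f(r.x).reshape(-1,2).round(1))
print(proj(cs,S2W(r.x,[[-65,125,8],[-65,-125,8],[65,-125,8]])), "scene seen", sc([(72,470),(590,545),(645,405)]))
for n,px,z in [("scene",(342,274),.0095),("side",(292,166),.0095),("scene",(364,236),.008),("side",(231,166),.008),("scene",(142,222),.056),("side",(322,325),.056)]: print(n,atz(n,px,z))
E
```

```text
[ 0.5918712  -0.02699951  0.16677758  0.82584819]
[[ 0.1  0.1]
 [-0.2 -0.8]
 [-1.3 -1.6]
 [ 0.5  0.7]
 [ 0.2 -0.2]
 [ 0.3 -0.3]
 [-0.8  0.3]
 [-3.   2.2]
 [ 1.4 -1.6]
 [ 1.1 -0.8]]
[[198.90133449 221.53250515]
 [286.88494346 233.22818563]
 [297.01168472 210.29872733]] scene seen [[201.58333333 222.91666667]
 [287.91666667 235.41666667]
 [297.08333333 212.08333333]]
scene [ 0.43140262 -0.346104    0.0095    ]
side [ 0.42760035 -0.3482797   0.0095    ]
scene [ 0.6158537 -0.3506482  0.008    ]
side [ 0.60990243 -0.3450732   0.008     ]
scene [0.37428382 0.17210027 0.056     ]
side [0.39503563 0.20910176 0.056     ]
```

```bash
cat >> h.py <<'E'
ST=[0.5919,-0.0270,0.1668]
def to(P,yaw=None,s=None,st=True):
    """station mm point for TCP (tool down, tool x = station +x) -> offset cm, delta_rot deg"""
    s=ST if s is None else s
    o=get_obs(); Rc=R.from_quat(o["tool_rot"]); W=S2W(s,P)[0] if st else np.array(P)
    yaw=s[2] if yaw is None else yaw
    Rt=R.from_matrix(np.array([[np.cos(yaw),np.sin(yaw),0],[np.sin(yaw),-np.cos(yaw),0],[0,0,-1]]))
    print("off",(Rc.inv().apply(W-o["position"])*100).round(2),"rot",(Rc.inv()*Rt).as_rotvec(degrees=True).round(2))
def stpos(s=None):
    s=ST if s is None else s
    o=get_obs(); c,n=np.cos(s[2]),np.sin(s[2]); d=o["position"]-[s[0],s[1],0]
    f=o["ft_force"]; rot=lambda v:np.array([c*v[0]+n*v[1],-n*v[0]+c*v[1],v[2]])
    print("t",round(o["time"],2),"st mm",(rot(d)*1000).round(1),"F st",rot(f).round(1),"w",o["grip_width"].round(4))
def wristpose():
    o=get_obs(); T=np.eye(4);T[:3,:3]=R.from_quat(o["tool_rot"]).as_matrix();T[:3,3]=o["position"]
    return T@calibration("wrist")["tool_from_camera"]
E
python3 - <<'E'
from h import *
to([-150,-70,250])
E
```

```text
off [-33.95 -37.54  -2.75] rot [-8.000e-02  7.000e-02 -7.722e+01]
```

Request:
drive_tool:
  plan:
    - {"offset": [-34,-37.5,-2.8],"delta_rot": [0,0,-77.2],"jaw": 0}
    - {"offset": [-34,-37.5,-2.8],"delta_rot": [0,0,-77.2],"jaw": 0}
    - {"offset": [-34,-37.5,-2.8],"delta_rot": [0,0,-77.2],"jaw": 0}
    - {"offset": [-34,-37.5,-2.8],"delta_rot": [0,0,-77.2],"jaw": 0}
    - {"offset": [-34,-37.5,-2.8],"delta_rot": [0,0,-77.2],"jaw": 0}
    - {"offset": [-34,-37.5,-2.8],"delta_rot": [0,0,-77.2],"jaw": 0}
    - {"offset": [-34,-37.5,-2.8],"delta_rot": [0,0,-77.2],"jaw": 0}
    - {"offset": [-34,-37.5,-2.8],"delta_rot": [0,0,-77.2],"jaw": 0}
  squeeze: 20

```text
time: 0.82
position: [0.3809, -0.2756, 0.241]
tool_rot: [0.996, -0.088, -0.0, -0.0]
ft_force: [1.7, -0.3, 0.0]
grip_width: 0.0418
```

```bash
python3 - <<'E'
from h import *
stpos(); to([-150,-70,250])
E
```

```text
Traceback (most recent call last):
  File "h.py", line 32, in stpos
    print("t",round(o["time"],2),"st mm",(rot(d)*1000).round(1),"F st",rot(f).round(1),"w",o["grip_width"].round(4))
                                                                                           ^^^^^^^^^^^^^^^^^^^^^
AttributeError: 'float' object has no attribute 'round'
```

```bash
sed -i 's/o\["grip_width"\].round(4)/round(float(o["grip_width"]),4)/' h.py; python3 - <<'E'
from h import *
stpos(); to([-150,-70,250])
E
```

```text
t 0.82 st mm [-249.3 -210.1  241. ] F st [ 1.6 -0.6  0. ] w 0.0418
off [  4.65 -16.53  -0.9 ] rot [ -0.02   0.   -19.61]
```

Request:
drive_tool:
  plan:
    - {"offset": [4.5,-15,-0.9],"delta_rot": [0,0,-17],"jaw": 0}
    - {"offset": [4.5,-15,-0.9],"delta_rot": [0,0,-17],"jaw": 0}
    - {"offset": [4.5,-15,-0.9],"delta_rot": [0,0,-17],"jaw": 0}
    - {"offset": [4.5,-15,-0.9],"delta_rot": [0,0,-17],"jaw": 0}
    - {"offset": [4.5,-15,-0.9],"delta_rot": [0,0,-17],"jaw": 0}
    - {"offset": [4.5,-15,-0.9],"delta_rot": [0,0,-17],"jaw": 0}
    - {"offset": [4.5,-15,-0.9],"delta_rot": [0,0,-17],"jaw": 0}
    - {"offset": [4.5,-15,-0.9],"delta_rot": [0,0,-17],"jaw": 0}

```text
time: 1.48
position: [0.4515, -0.1391, 0.2498]
tool_rot: [0.998, 0.057, -0.0, 0.0]
ft_force: [0.0, -0.3, 0.5]
grip_width: 0.0007
```

```bash
python3 - <<'E'
from h import *
stpos(); to([-150,-70,250])
for n in ("wrist","scene"): 
    T=wristpose(); im=camera(n)
    if n=="wrist": np.save("T1.npy",T)
    cv2.imwrite(f"pics/b_{n}.png",cv2.resize(im[:,:,::-1],(800,600)) if n=="wrist" else im[:,:,::-1])
c=calibration("wrist"); print(proj(c,S2W(ST,[crank(0),[-60,-119,58],[-50,-6,59],gatept(.826),[50,-112,70]]),np.load("T1.npy"))*800/512)
E
```

```text
t 1.48 st mm [-157.1  -87.3  249.8] F st [-0.  -0.3  0.5] w 0.0007
off [ 0.62 -1.76 -0.02] rot [ 0.01  0.03 -3.01]
[[591.31045358   8.58354344]
 [522.67199633 298.73705722]
 [540.40024077 153.33738044]
 [451.15692109 241.40889719]
 [667.75670436 287.59289214]]
```

View pics/b_wrist.png

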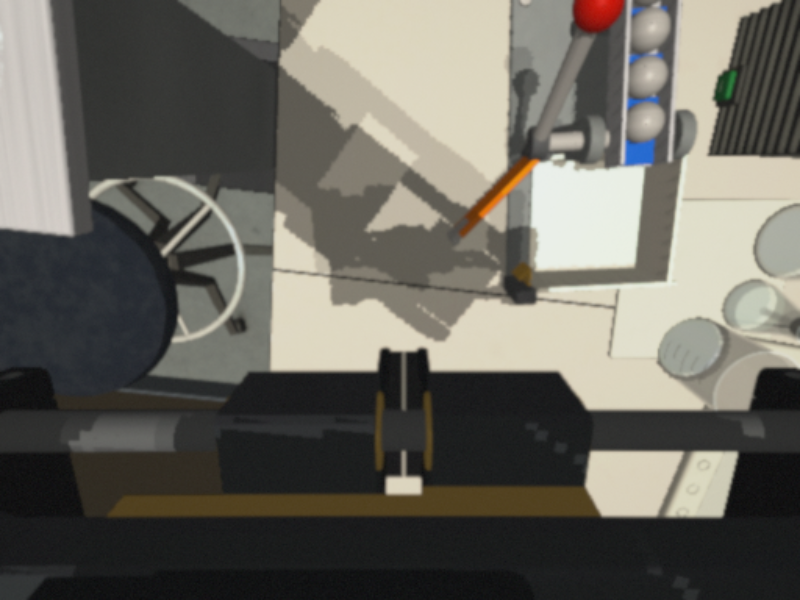

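View pics/b_scene.png

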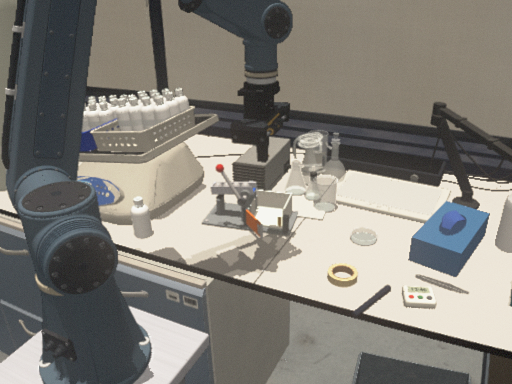

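The wrist view shows the knob at (598,8), hinge top at (534,158), gate end at (458,237), latch case top at (520,288), bay back right corner at about (672,284), and the balls at (645,122), (648,76) and (651,30). These agree with my fit to a few mm. I'll refit with all three views.

```bash
python3 - <<'E'
from h import *
sc=lambda a:((np.array(a)+.5)/6-.5)+[190,145]
sd=lambda a:((np.array(a)+.5)/7-.5)+[180,180]
cs,cd,cw=map(calibration,("scene","side","wrist")); T=np.load("T1.npy")
def pts(p): return [crank(0),[-60,-119,58],[-50,-6,59],gatept(p[3]),[50,-112,70]]
ms=sc([(178,138),(575,430),(340,392),(422,470),(612,290)]); md=sd([(547,185),(477,108),(503,313),(640,197),(160,130)])
mw=np.array([(598,8),(520,289),(535,158),(456,238),(672,284)])*512/800
f=lambda p:np.r_[(proj(cs,S2W(p,pts(p)))-ms).ravel(),(proj(cd,S2W(p,pts(p)))-md).ravel(),(proj(cw,S2W(p,pts(p)),T)-mw).ravel()*.7]
r=least_squares(f,[.55,0.,0,.8],loss='soft_l1');print(r.x.round(4));print(f(r.x).reshape(-1,2).round(1))
s=r.x; 
stpos(s); to([-125,-70,100],s=s); print(gatept(s[3],72))
E
```

```text
[ 0.5932 -0.0262  0.1648  0.8249]
[[ 0.1 -0.2]
 [-0.3 -1. ]
 [-1.4 -1.8]
 [ 0.4  0.4]
 [ 0.1 -0.4]
 [-0.4  0. ]
 [-1.3  0.5]
 [-3.6  2.4]
 [ 0.9 -1.4]
 [ 0.6 -0.6]
 [-1.4 -0.6]
 [ 1.9  4. ]
 [ 3.3 -2.5]
 [-1.4  1.1]
 [-1.2  1.3]]
t 1.58 st mm [-158.4  -88.3  249.8] F st [-0.6 -0.3 -0.8] w 0.0005
off [ 3.25 -2.   14.98] rot [-0.    0.02 -2.94]
[np.float64(-102.88030208275896), np.float64(-54.86382764004637), 59]
```

```bash
sed -i 's/^ST=.*/ST=[0.5932,-0.0262,0.1648]/' h.py; python3 - <<'E'
from h import *
to([-145,-70,38])
E
```

```text
off [ 1.25 -1.9  21.18] rot [-0.    0.02 -2.94]
```

Request:
drive_tool:
  plan:
    - {"offset": [1.2,-1.9,4],"delta_rot": [0,0,-2.9],"jaw": 0}
    - {"offset": [1.2,-1.9,8],"delta_rot": [0,0,-2.9],"jaw": 0}
    - {"offset": [1.2,-1.9,12],"delta_rot": [0,0,-2.9],"jaw": 0}
    - {"offset": [1.2,-1.9,15],"delta_rot": [0,0,-2.9],"jaw": 0}
    - {"offset": [1.2,-1.9,18],"delta_rot": [0,0,-2.9],"jaw": 0}
    - {"offset": [1.2,-1.9,20],"delta_rot": [0,0,-2.9],"jaw": 0}
    - {"offset": [1.2,-1.9,21.1],"delta_rot": [0,0,-2.9],"jaw": 0}
    - {"offset": [1.2,-1.9,21.1],"delta_rot": [0,0,-2.9],"jaw": 0}

```text
time: 2.25
position: [0.4599, -0.1184, 0.0365]
tool_rot: [0.997, 0.082, -0.002, -0.001]
ft_force: [-0.6, -0.0, 0.2]
grip_width: 0.0006
```

```bash
python3 - <<'E'
from h import *
stpos(); to([-60,-70,38])
E
```

```text
t 2.25 st mm [-146.6  -69.1   36.5] F st [-0.6  0.1  0.2] w 0.0006
off [ 8.66  0.08 -0.19] rot [-0.18  0.25 -0.05]
```

Pushing the gate at a moderate pace.

Request:
drive_tool:
  plan:
    - {"offset": [1,0,-0.1],"delta_rot": [0,0,0],"jaw": 0}
    - {"offset": [2,0,-0.1],"delta_rot": [0,0,0],"jaw": 0}
    - {"offset": [3,0,-0.1],"delta_rot": [0,0,0],"jaw": 0}
    - {"offset": [4,0,-0.1],"delta_rot": [0,0,0],"jaw": 0}
    - {"offset": [5,0,-0.1],"delta_rot": [0,0,0],"jaw": 0}
    - {"offset": [6,0,-0.1],"delta_rot": [0,0,0],"jaw": 0}
    - {"offset": [6.7,0,-0.1],"delta_rot": [0,0,0],"jaw": 0}
    - {"offset": [7.2,0,-0.1],"delta_rot": [0,0,0],"jaw": 0}

```text
time: 2.92
position: [0.5342, -0.1057, 0.0402]
tool_rot: [0.997, 0.083, 0.001, 0.0]
ft_force: [-0.3, 0.4, 0.2]
grip_width: 0.0006
```

```bash
python3 - <<'E'
from h import *
stpos(); to([-60,-70,38])
T=wristpose(); im=camera("wrist"); cv2.imwrite("pics/c_wrist.png",cv2.resize(im[:,:,::-1],(800,600)))
im=camera("scene")[:,:,::-1]; cv2.imwrite("pics/c_scene.png",cv2.resize(im[145:245,190:310],None,fx=6,fy=6,interpolation=cv2.INTER_CUBIC))
E
```

```text
t 2.92 st mm [-71.3 -68.8  40.2] F st [-0.2  0.4  0.2] w 0.0006
off [1.13 0.13 0.23] rot [ 0.04 -0.07  0.14]
```

View pics/c_scene.png

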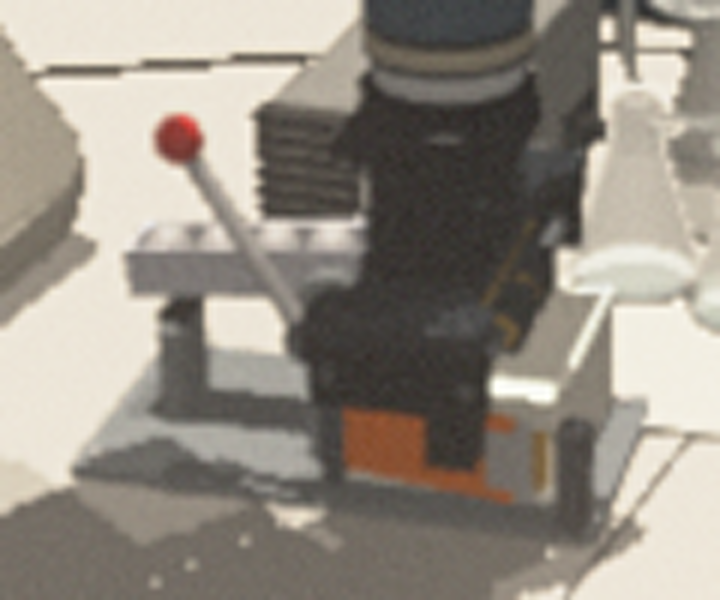

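View pics/c_wrist.png

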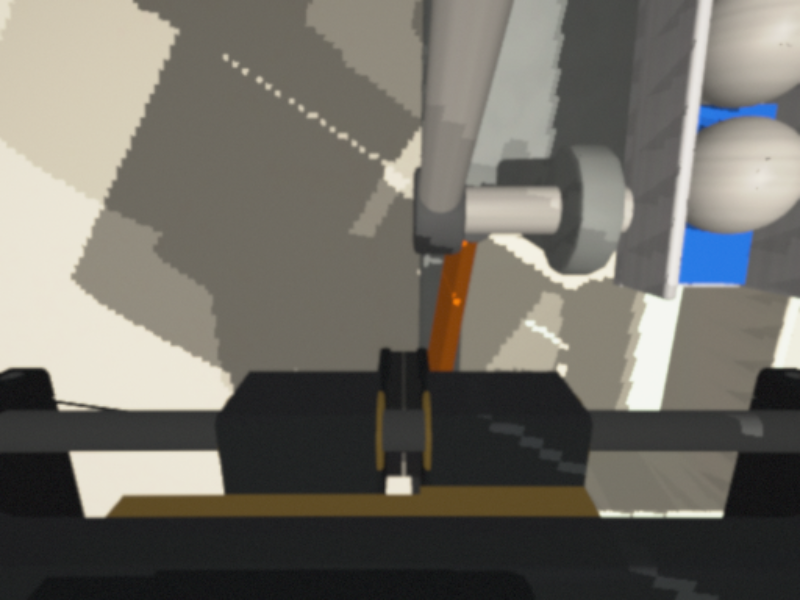

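The gate is nearly shut at about 0.2 rad, and everything else is clear. The crank foot is at (437,215) in the wrist view. I'll press on slowly.

Request:
drive_tool:
  plan:
    - {"offset": [0.2,0,0.2],"delta_rot": [0,0,0],"jaw": 0}
    - {"offset": [0.4,0,0.2],"delta_rot": [0,0,0],"jaw": 0}
    - {"offset": [0.6,0,0.2],"delta_rot": [0,0,0],"jaw": 0}
    - {"offset": [0.8,0,0.2],"delta_rot": [0,0,0],"jaw": 0}
    - {"offset": [1.0,0,0.2],"delta_rot": [0,0,0],"jaw": 0}
    - {"offset": [1.1,0,0.2],"delta_rot": [0,0,0],"jaw": 0}
    - {"offset": [1.1,0,0.2],"delta_rot": [0,0,0],"jaw": 0}
    - {"offset": [1.1,0,0.2],"delta_rot": [0,0,0],"jaw": 0}

```text
time: 3.68
position: [0.5361, -0.1048, 0.0374]
tool_rot: [0.996, 0.084, -0.007, -0.001]
ft_force: [-14.3, -9.1, 8.9]
grip_width: 0.0002
```

```bash
python3 - <<'E'
from h import *
stpos(); to([-60,-70,38])
im=camera("scene")[:,:,::-1]; cv2.imwrite("pics/d_scene.png",cv2.resize(im[195:245,230:310],None,fx=9,fy=9,interpolation=cv2.INTER_CUBIC))
E
```

```text
t 3.68 st mm [-69.2 -68.2  37.4] F st [-15.6  -6.6   8.9] w 0.0002
off [ 0.92  0.18 -0.08] rot [-0.2   0.84  0.18]
```

View pics/d_scene.png

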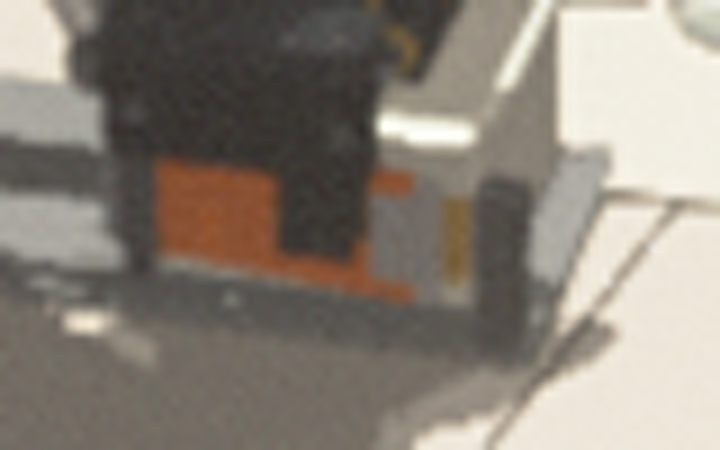

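```bash
python3 - <<'E'
from h import *
o=get_obs(); f=o["ft_force"];m=o["moment"];c,n=np.cos(ST[2]),np.sin(ST[2]);rot=lambda v:np.array([c*v[0]+n*v[1],-n*v[0]+c*v[1],v[2]])
f,m=rot(f),rot(m);print("F",f,"M",m)
# closest point on line of action (rel. ref point)
r=np.cross(f,m)/f.dot(f); print("r0",r*1000,"dir",f/np.linalg.norm(f), "M.f",m.dot(f)/np.linalg.norm(f))
T=wristpose();im=camera("wrist");cv2.imwrite("pics/e_wrist.png",cv2.resize(im[:,:,::-1],(800,600)))
im=camera("side")[:,:,::-1]; cv2.imwrite("pics/e_side.png",cv2.resize(im[180:260,180:290],None,fx=7,fy=7,interpolation=cv2.INTER_CUBIC))
E
```

```text
F [-14.6499023   -7.07936637   6.52932965] M [-1.2027193   2.38623534 -0.17834031]
r0 [ -46.58235182  -34.04901488 -141.43448165] dir [-0.83561177 -0.40379804  0.37242465] M.f -0.02496908315721337
```

View pics/e_wrist.png

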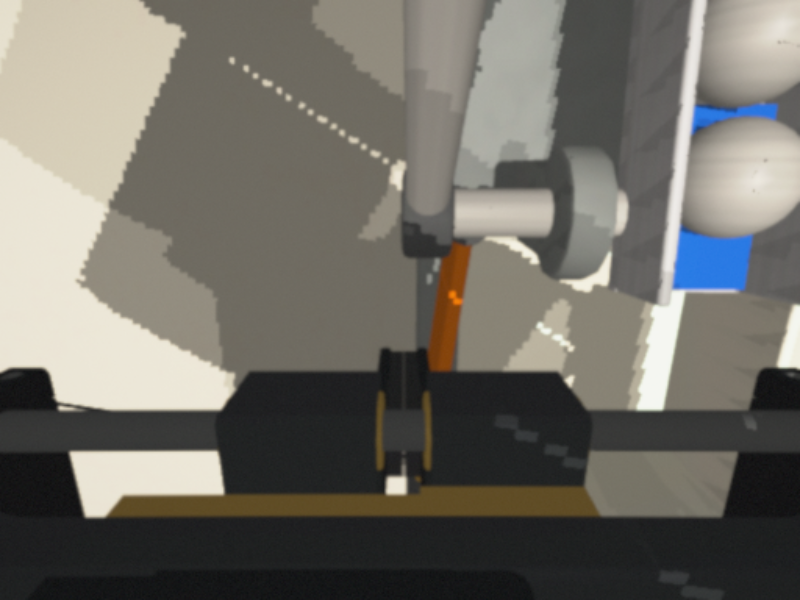

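View pics/e_side.png

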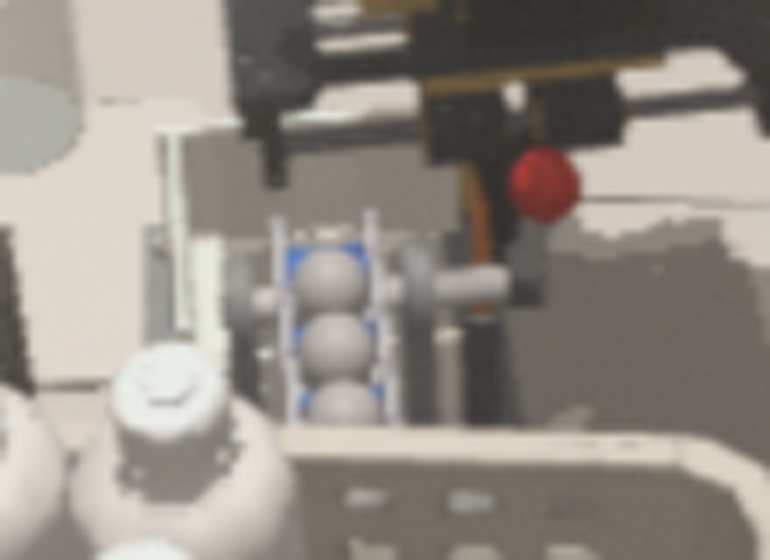

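```bash
python3 - <<'E'
from h import *
from h import ST
c,n=np.cos(ST[2]),np.sin(ST[2])
A=np.array([[c,n,0],[-n,c,0],[0,0,1]])
for px in [(270,185),(270,165),(430,160)]:
    p=(np.array(px)+.5)/7-.5+180
    o,d=locate("side",p); o=A@(o-[ST[0],ST[1],0]);d=A@d
    for y in (-45,-60,-68,-80): print(px,y,((o+d*(y/1000-o[1])/d[1])*1000).round(0))
o=get_obs(); print(o["position"])
# predicted px of gate shut edge etc in wrist
T=wristpose();cw=calibration("wrist")
for g in (0,.05,.1,.15,.2): print(g,(proj(cw,S2W(ST,[gatept(g,30),gatept(g,10)]),T)*800/512).round(0).tolist())
E
```

```text
(270, 185) -45 [ 15. -45.  97.]
(270, 185) -60 [ 15. -60.  84.]
(270, 185) -68 [ 15. -68.  77.]
(270, 185) -80 [ 14. -80.  66.]
(270, 165) -45 [ 14. -45. 106.]
(270, 165) -60 [ 14. -60.  93.]
(270, 165) -68 [ 14. -68.  86.]
(270, 165) -80 [ 14. -80.  75.]
(430, 160) -45 [-39. -45. 102.]
(430, 160) -60 [-40. -60.  89.]
(430, 160) -68 [-41. -68.  82.]
(430, 160) -80 [-42. -80.  71.]
[ 0.53609452 -0.10482737  0.03736842]
0 [[459.0, 317.0], [462.0, 257.0]]
0.05 [[455.0, 317.0], [460.0, 257.0]]
0.1 [[450.0, 317.0], [459.0, 257.0]]
0.15 [[446.0, 316.0], [457.0, 257.0]]
0.2 [[441.0, 316.0], [456.0, 257.0]]
```

Request:
drive_tool:
  plan:
    - {"offset": [0.1,0,0],"delta_rot": [0,0,0],"jaw": 0}
    - {"offset": [0.2,0,0],"delta_rot": [0,0,0],"jaw": 0}
    - {"offset": [0.3,0,0],"delta_rot": [0,0,0],"jaw": 0}
    - {"offset": [0.4,0,0],"delta_rot": [0,0,0],"jaw": 0}
    - {"offset": [0.4,0,0],"delta_rot": [0,0,0],"jaw": 0}
    - {"offset": [0.4,0,0],"delta_rot": [0,0,0],"jaw": 0}
    - {"offset": [0.4,0,0],"delta_rot": [0,0,0],"jaw": 0}
    - {"offset": [0.4,0,0],"delta_rot": [0,0,0],"jaw": 0}

```text
time: 4.5
position: [0.5446, -0.1038, 0.0374]
tool_rot: [0.997, 0.083, -0.003, -0.0]
ft_force: [-5.8, -4.7, 2.0]
grip_width: 0.0005
```

```bash
python3 - <<'E'
from h import *
stpos(); to([-60,-70,38])
im=camera("scene")[:,:,::-1]; cv2.imwrite("pics/f_scene.png",cv2.resize(im[175:245,220:310],None,fx=8,fy=8,interpolation=cv2.INTER_CUBIC))
E
```

```text
t 4.5 st mm [-60.6 -68.6  37.4] F st [-6.5 -3.7  2. ] w 0.0005
off [ 0.06  0.14 -0.06] rot [-0.07  0.33  0.14]
```

View pics/f_scene.png

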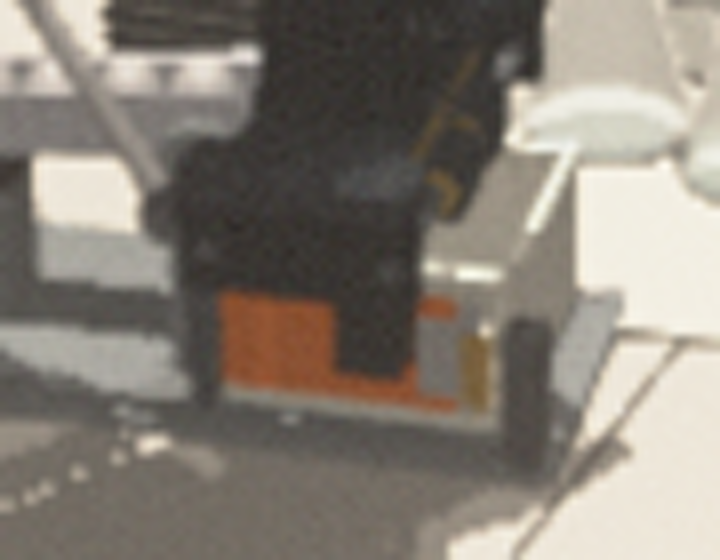

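The gate jumped over: TCP x is -60.6 and the force dropped. I'll press a little further to confirm the stop.

Request:
drive_tool:
  plan:
    - {"offset": [0.1,0,0],"delta_rot": [0,0,0],"jaw": 0}
    - {"offset": [0.2,0,0],"delta_rot": [0,0,0],"jaw": 0}
    - {"offset": [0.3,0,0],"delta_rot": [0,0,0],"jaw": 0}
    - {"offset": [0.4,0,0],"delta_rot": [0,0,0],"jaw": 0}
    - {"offset": [0.5,0,0],"delta_rot": [0,0,0],"jaw": 0}
    - {"offset": [0.5,0,0],"delta_rot": [0,0,0],"jaw": 0}
    - {"offset": [0.5,0,0],"delta_rot": [0,0,0],"jaw": 0}
    - {"offset": [0.5,0,0],"delta_rot": [0,0,0],"jaw": 0}

```text
time: 5.22
position: [0.5449, -0.1036, 0.0373]
tool_rot: [0.996, 0.084, -0.008, -0.001]
ft_force: [-16.0, -10.7, 6.7]
grip_width: 0.0007
```

```bash
python3 - <<'E'
from h import *
stpos(); to([-150,-70,60])
E
```

```text
t 5.22 st mm [-60.4 -68.4  37.3] F st [-17.6  -7.9   6.7] w 0.0007
off [-9.    0.11 -2.13] rot [-0.17  0.88  0.25]
```

It's on the hard stop: 17 N with no travel. Backing off now, then up to look.

Request:
drive_tool:
  plan:
    - {"offset": [-1,0,0],"delta_rot": [0,0,0],"jaw": 0}
    - {"offset": [-3,0,0],"delta_rot": [0,0,0],"jaw": 0}
    - {"offset": [-6,0,0],"delta_rot": [0,0,0],"jaw": 0}
    - {"offset": [-9,0,-2],"delta_rot": [0,0,0],"jaw": 0}
    - {"offset": [-11,0,-6],"delta_rot": [0,0,0],"jaw": 0}
    - {"offset": [-12,0,-10],"delta_rot": [0,0,0],"jaw": 0}
    - {"offset": [-12,0,-14],"delta_rot": [0,0,0],"jaw": 0}
    - {"offset": [-12,0,-17],"delta_rot": [0,0,0],"jaw": 0}

```text
time: 5.88
position: [0.4343, -0.1228, 0.2109]
tool_rot: [0.997, 0.083, 0.002, 0.001]
ft_force: [1.1, -0.4, -0.4]
grip_width: 0.0003
```

```bash
python3 - <<'E'
from h import *
stpos(); to([-120,85,230])
im=camera("scene")[:,:,::-1]; cv2.imwrite("pics/g_scene.png",cv2.resize(im[165:245,190:310],None,fx=6.6,fy=6.6,interpolation=cv2.INTER_CUBIC))
im=camera("wrist");cv2.imwrite("pics/g_wrist.png",cv2.resize(im[:,:,::-1],(800,600)))
T=wristpose();cw=calibration("wrist")
print((proj(cw,S2W(ST,[gatept(0),gatept(.1),gatept(0,0)]),T)*800/512).round(0).tolist())
E
```

```text
t 5.88 st mm [-172.6  -69.2  210.9] F st [ 1.  -0.6 -0.4] w 0.0003
off [  5.27 -15.42  -1.92] rot [ 0.1  -0.2   0.02]
[[560.0, 311.0], [548.0, 311.0], [575.0, 183.0]]
```

View pics/g_scene.png

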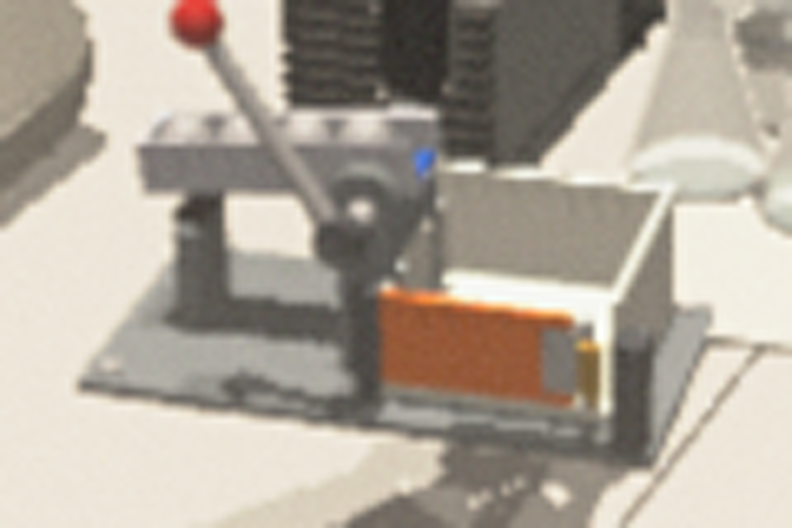

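View pics/g_wrist.png

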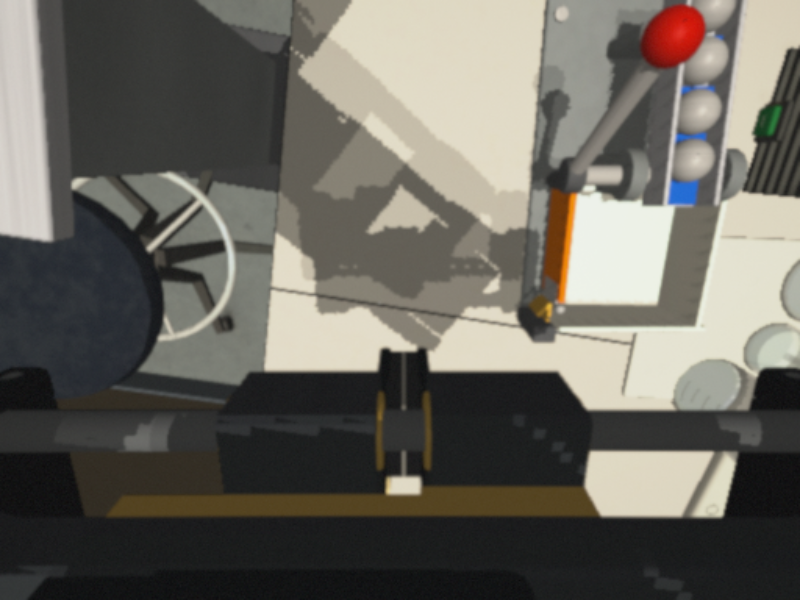

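The gate is flush and latched. In the scene view its end is at (575,360) with the brass tongue beside and in front at (588,370). In the wrist view the tongue is at (542,308), in front of the panel end. Before the gripper works on the knob's left side, I'll check how close the bottle rack is.

```bash
python3 - <<'E'
import cv2
a=cv2.imread("pics/b_scene.png")[60:260,60:310];b=cv2.imread("pics/a_side.png")[190:384,30:340]
cv2.imwrite("pics/r1.png",cv2.resize(a,None,fx=3,fy=3,interpolation=cv2.INTER_CUBIC));cv2.imwrite("pics/r2.png",cv2.resize(b,None,fx=2.5,fy=2.5,interpolation=cv2.INTER_CUBIC))
E
```

```text
(no output)
```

View pics/r1.png

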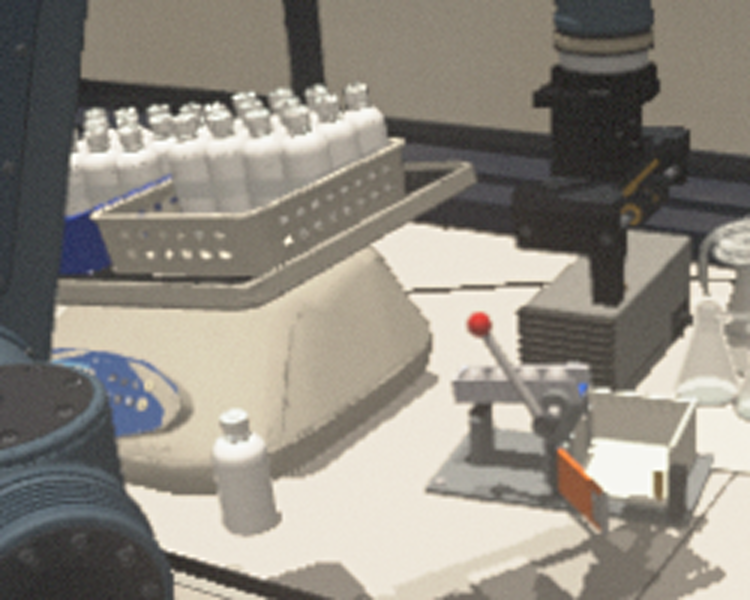

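View pics/r2.png

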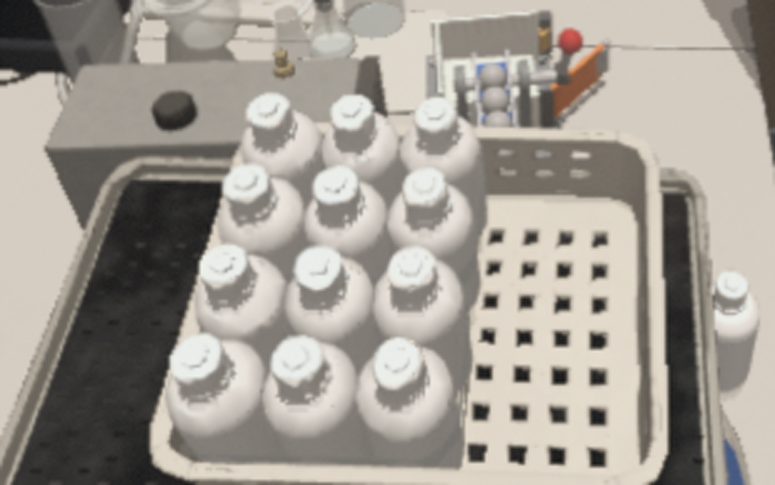

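```bash
python3 - <<'E'
from h import *
c,n=np.cos(ST[2]),np.sin(ST[2]);A=np.array([[c,n,0],[-n,c,0],[0,0,1]])
for nm,a,b in [("A",(147,157),(310,264)),("B",(217,116),(80,257)),("C",(145,135),(290,248)),("D",(193,108),(126,242))]:
    o1,d1=locate("scene",a);o2,d2=locate("side",b)
    t=np.linalg.lstsq(np.c_[d1,-d2],o2-o1,rcond=None)[0]; p=o1+t[0]*d1;q=o2+t[1]*d2
    m=(p+q)/2; print(nm,m.round(3),"gap",np.linalg.norm(p-q).round(3),"st",(A@(m-[ST[0],ST[1],0])*1000).round(0))
E
```

```text
A [0.433 0.186 0.209] gap 0.015 st [-123.  236.  209.]
B [0.814 0.192 0.212] gap 0.002 st [254. 179. 212.]
C [0.465 0.203 0.259] gap 0.002 st [-89. 247. 259.]
D [0.718 0.212 0.267] gap 0.012 st [162. 215. 267.]
```

```bash
python3 - <<'E'
from h import *
to([-140,92,215]); to([-64,90,170])
E
```

```text
off [  2.95 -16.34  -0.29] rot [ 0.49 -0.67  0.07]
off [ 10.49 -16.17   4.3 ] rot [ 0.49 -0.67  0.07]
```

Request:
drive_tool:
  plan:
    - {"offset": [1,-4,-0.3],"delta_rot": [0,0,0],"jaw": 0}
    - {"offset": [2,-8,-0.3],"delta_rot": [0,0,0],"jaw": 0}
    - {"offset": [3,-12,-0.3],"delta_rot": [0,0,0],"jaw": 0}
    - {"offset": [3,-15.8,-0.3],"delta_rot": [0,0,0],"jaw": 0}
    - {"offset": [4,-16.4,-0.3],"delta_rot": [0,0,0],"jaw": 0}
    - {"offset": [7,-16.4,-0.3],"delta_rot": [0,0,0],"jaw": 0}
    - {"offset": [9.5,-16.4,0],"delta_rot": [0,0,0],"jaw": 0}
    - {"offset": [10.5,-16.4,2],"delta_rot": [0,0,0],"jaw": 0}

```text
time: 6.65
position: [0.5172, 0.0572, 0.1899]
tool_rot: [0.996, 0.084, 0.006, 0.001]
ft_force: [0.4, 0.1, 0.4]
grip_width: 0.0008
```

```bash
python3 - <<'E'
from h import *
stpos(); to([-64,84,166])
im=camera("scene")[:,:,::-1]; cv2.imwrite("pics/i_scene.png",cv2.resize(im[145:245,190:310],None,fx=6,fy=6,interpolation=cv2.INTER_CUBIC))
im=camera("wrist");cv2.imwrite("pics/i_wrist.png",cv2.resize(im[:,:,::-1],(800,600)))
im=camera("side")[:,:,::-1]; cv2.imwrite("pics/i_side.png",cv2.resize(im[150:260,180:330],None,fx=5,fy=5,interpolation=cv2.INTER_CUBIC))
E
```

```text
t 6.65 st mm [-61.2  94.8 189.9] F st [0.4 0.  0.4] w 0.0008
off [-0.31  1.07  2.39] rot [ 0.15 -0.69  0.18]
```

View pics/i_scene.png

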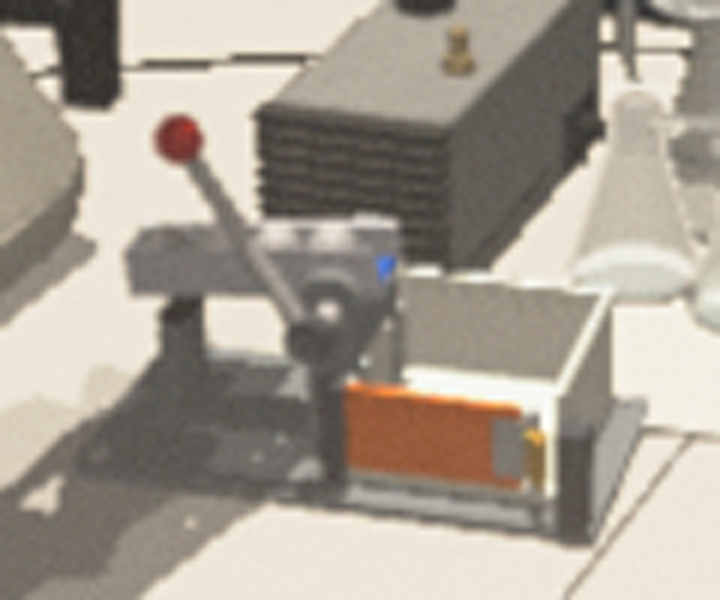

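View pics/i_wrist.png

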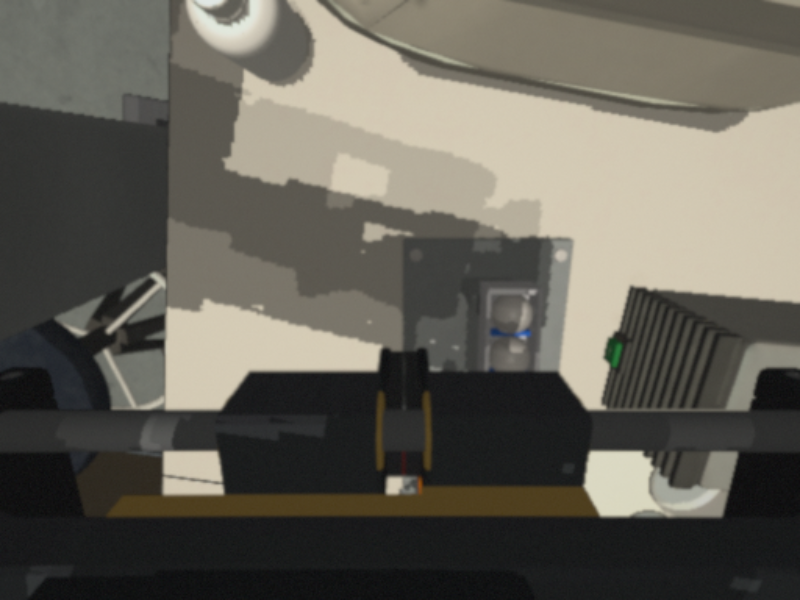

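View pics/i_side.png

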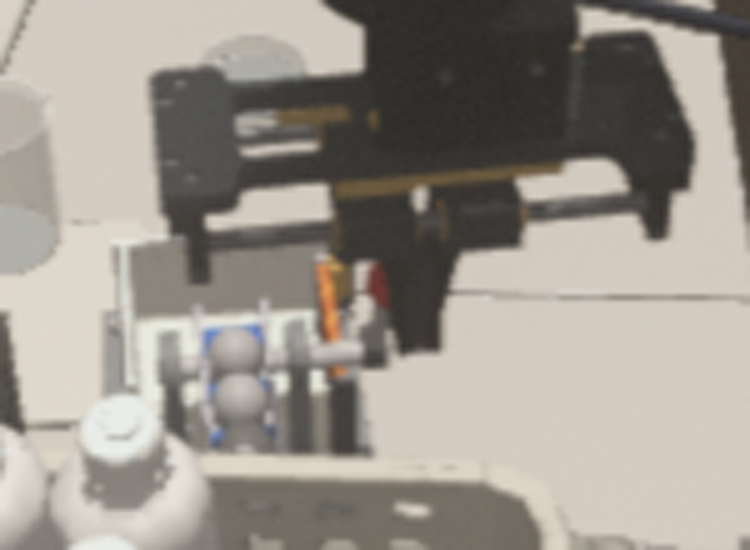

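The scene view is clear: knob at (178,138), cup with balls behind, and the latched gate. The finger is to the left of the knob. I'll lower it to knob height.

Request:
drive_tool:
  plan:
    - {"offset": [-0.2,0.2,0.8],"delta_rot": [0,0,0],"jaw": 0}
    - {"offset": [-0.3,0.5,1.6],"delta_rot": [0,0,0],"jaw": 0}
    - {"offset": [-0.3,0.7,2.3],"delta_rot": [0,0,0],"jaw": 0}
    - {"offset": [-0.3,0.9,2.4],"delta_rot": [0,0,0],"jaw": 0}
    - {"offset": [-0.3,1.1,2.4],"delta_rot": [0,0,0],"jaw": 0}
    - {"offset": [-0.3,1.3,2.4],"delta_rot": [0,0,0],"jaw": 0}
    - {"offset": [-0.3,1.5,2.4],"delta_rot": [0,0,0],"jaw": 0}
    - {"offset": [-0.3,1.5,2.4],"delta_rot": [0,0,0],"jaw": 0}

```text
time: 7.47
position: [0.5104, 0.0408, 0.1644]
tool_rot: [0.997, 0.083, 0.001, 0.0]
ft_force: [-0.4, 0.3, -0.9]
grip_width: 0.0003
```

```bash
python3 - <<'E'
from h import *
stpos(); to([-64,76,166])
E
```

```text
t 7.47 st mm [-70.7  79.7 164.4] F st [-0.3  0.4 -0.9] w 0.0003
off [ 0.67  0.37 -0.16] rot [ 0.03 -0.06  0.06]
```

Request:
drive_tool:
  plan:
    - {"offset": [0.3,0.2,0],"delta_rot": [0,0,0],"jaw": 0}
    - {"offset": [0.6,0.4,0],"delta_rot": [0,0,0],"jaw": 0}
    - {"offset": [0.6,0.7,0],"delta_rot": [0,0,0],"jaw": 0}
    - {"offset": [0.6,1.0,0],"delta_rot": [0,0,0],"jaw": 0}
    - {"offset": [0.6,1.3,0],"delta_rot": [0,0,0],"jaw": 0}
    - {"offset": [0.6,1.6,0],"delta_rot": [0,0,0],"jaw": 0}
    - {"offset": [0.6,1.9,0],"delta_rot": [0,0,0],"jaw": 0}
    - {"offset": [0.6,2.2,0],"delta_rot": [0,0,0],"jaw": 0}

```text
time: 8.13
position: [0.5206, 0.022, 0.1649]
tool_rot: [0.997, 0.083, 0.001, -0.001]
ft_force: [0.2, 5.7, 4.1]
grip_width: 0.0007
```

```bash
cat >> h.py <<'E'
def look(tag):
    im=camera("scene")[:,:,::-1]; cv2.imwrite(f"pics/{tag}.png",cv2.resize(im[145:245,190:310],None,fx=6,fy=6,interpolation=cv2.INTER_CUBIC))
    hsv=cv2.cvtColor(im.copy(),cv2.COLOR_BGR2HSV); m=(((hsv[...,0]<6)|(hsv[...,0]>174))&(hsv[...,1]>140)&(hsv[...,2]>80)); m[:145]=0;m[215:]=0;m[:,:195]=0;m[:,310:]=0
    v,u=np.nonzero(m)
    if len(u):
        p=np.array([u.mean(),v.mean()]); cs=calibration("scene")
        r=least_squares(lambda a:(proj(cs,S2W(ST,[crank(a[0])]))[0]-p),[.4]); print("knob px",p.round(1),len(u),"cup",r.x.round(3),"res",r.fun.round(1))
E
python3 - <<'E'
from h import *
stpos(); look("j1")
E
```

```text
t 8.13 st mm [-63.7  59.5 164.9] F st [1.1 5.6 4.1] w 0.0007
knob px [224.8 165.4] 24 cup [0.164] res [-0.1 -0.2]
```

View pics/j1.png

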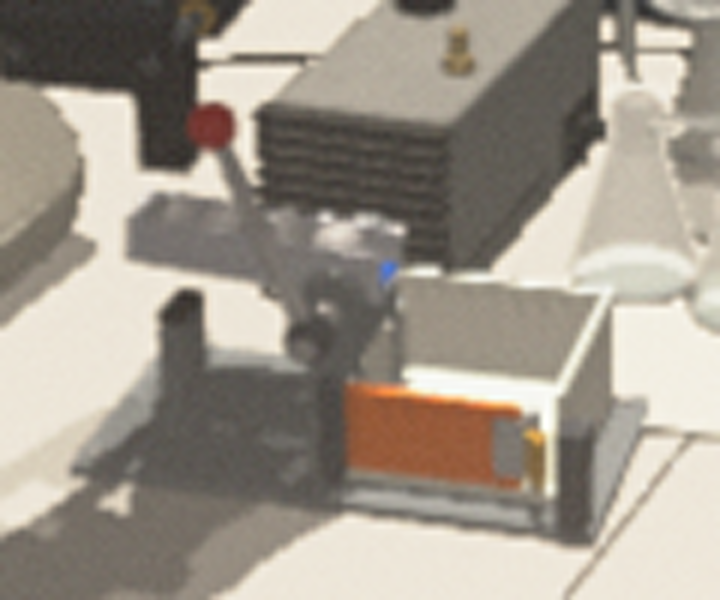

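The cup reads 0.164 from the knob pixel, and the TCP is 20 mm to the left of the knob centre, as expected. Pushing on to about 0.4.

Request:
drive_tool:
  plan:
    - {"offset": [0,0.3,0],"delta_rot": [0,0,0],"jaw": 0}
    - {"offset": [0,0.6,0],"delta_rot": [0,0,0],"jaw": 0}
    - {"offset": [0,0.9,0],"delta_rot": [0,0,0],"jaw": 0}
    - {"offset": [0,1.2,0],"delta_rot": [0,0,0],"jaw": 0}
    - {"offset": [0,1.5,0],"delta_rot": [0,0,0],"jaw": 0}
    - {"offset": [0,1.8,0],"delta_rot": [0,0,0],"jaw": 0}
    - {"offset": [0,2.05,0],"delta_rot": [0,0,0],"jaw": 0}
    - {"offset": [0,2.2,0],"delta_rot": [0,0,0],"jaw": 0}

```text
time: 8.85
position: [0.5235, -0.0016, 0.164]
tool_rot: [0.997, 0.083, 0.0, 0.0]
ft_force: [1.9, 3.1, 1.9]
grip_width: 0.0006
```

```bash
python3 - <<'E'
from h import *
stpos(); look("j2")
E
```

```text
t 8.85 st mm [-64.8  35.7 164. ] F st [2.4 2.7 1.9] w 0.0006
knob px [233.4 163.9] 32 cup [0.398] res [-0.  -0.2]
```

View pics/j2.png

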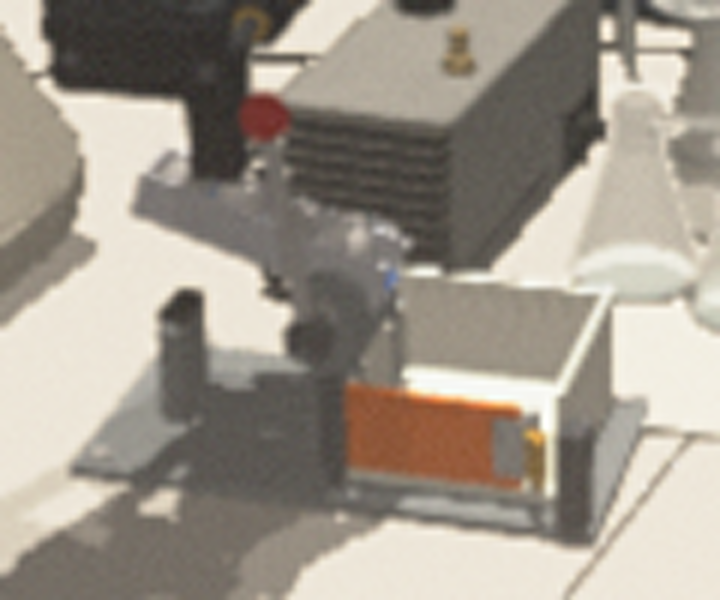

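Request:
drive_tool:
  plan:
    - {"offset": [0,0.15,0],"delta_rot": [0,0,0],"jaw": 0}
    - {"offset": [0,0.3,0],"delta_rot": [0,0,0],"jaw": 0}
    - {"offset": [0,0.45,0],"delta_rot": [0,0,0],"jaw": 0}
    - {"offset": [0,0.6,0],"delta_rot": [0,0,0],"jaw": 0}
    - {"offset": [0,0.75,0],"delta_rot": [0,0,0],"jaw": 0}
    - {"offset": [0,0.9,0],"delta_rot": [0,0,0],"jaw": 0}
    - {"offset": [0,1.0,0],"delta_rot": [0,0,0],"jaw": 0}
    - {"offset": [0,1.1,0],"delta_rot": [0,0,0],"jaw": 0}

```text
time: 9.57
position: [0.5249, -0.0121, 0.1639]
tool_rot: [0.997, 0.083, -0.0, 0.0]
ft_force: [0.6, 3.3, 3.6]
grip_width: 0.0002
```

```bash
python3 - <<'E'
from h import *
stpos(); look("j3")
im=camera("side")[:,:,::-1]; cv2.imwrite("pics/j3s.png",cv2.resize(im[150:260,180:330],None,fx=5,fy=5,interpolation=cv2.INTER_CUBIC))
E
```

```text
t 9.57 st mm [-65.1  25.1 163.9] F st [1.1 3.1 3.6] w 0.0002
knob px [237.5 164.1] 29 cup [0.506] res [ 0.  -0.5]
```

View pics/j3.png

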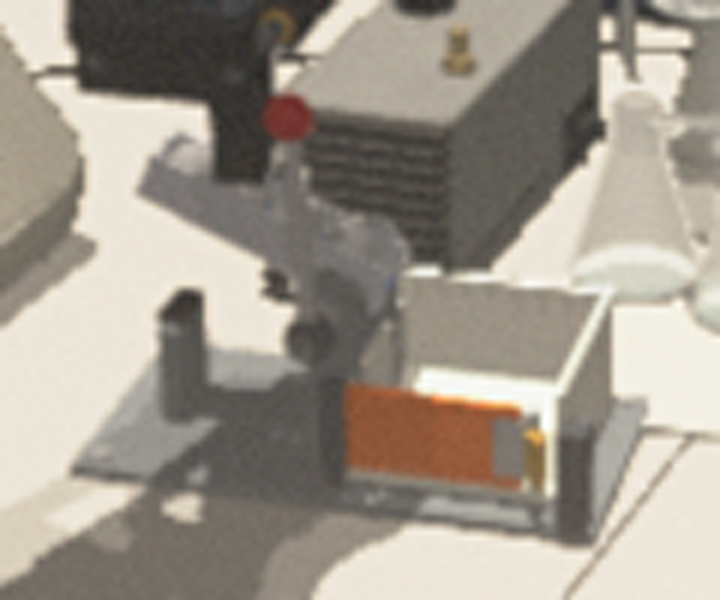

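View pics/j3s.png

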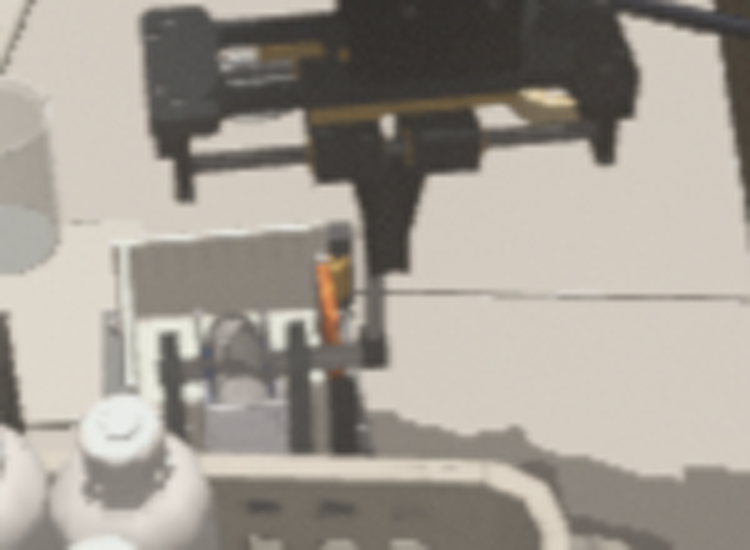

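Cup is about 0.51 with no ball in the bay yet (the floor at (480,375) is clear). Fine steps from here.

Request:
drive_tool:
  plan:
    - {"offset": [0,0.05,0],"delta_rot": [0,0,0],"jaw": 0}
    - {"offset": [0,0.1,0],"delta_rot": [0,0,0],"jaw": 0}
    - {"offset": [0,0.15,0],"delta_rot": [0,0,0],"jaw": 0}
    - {"offset": [0,0.2,0],"delta_rot": [0,0,0],"jaw": 0}
    - {"offset": [0,0.25,0],"delta_rot": [0,0,0],"jaw": 0}
    - {"offset": [0,0.3,0],"delta_rot": [0,0,0],"jaw": 0}
    - {"offset": [0,0.35,0],"delta_rot": [0,0,0],"jaw": 0}
    - {"offset": [0,0.4,0],"delta_rot": [0,0,0],"jaw": 0}

```text
time: 10.33
position: [0.5256, -0.0159, 0.1639]
tool_rot: [0.997, 0.083, -0.0, -0.0]
ft_force: [0.8, 3.7, 2.0]
grip_width: 0.0006
```

```bash
python3 - <<'E'
from h import *
stpos(); look("k1")
E
```

```text
t 10.33 st mm [-65.   21.2 163.9] F st [1.4 3.5 2. ] w 0.0006
knob px [238.9 164.3] 30 cup [0.542] res [ 0.  -0.5]
```

View pics/k1.png

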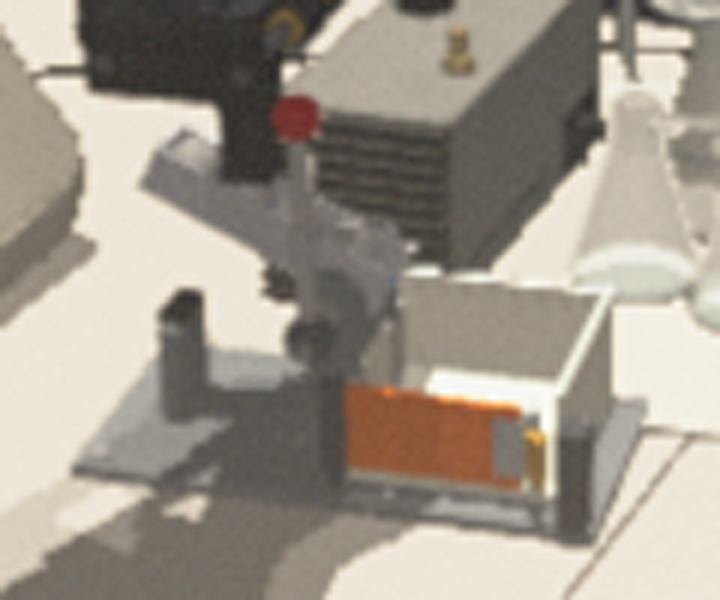

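No ball yet at cup 0.54. Another step.

Request:
drive_tool:
  plan:
    - {"offset": [0,0.05,0],"delta_rot": [0,0,0],"jaw": 0}
    - {"offset": [0,0.1,0],"delta_rot": [0,0,0],"jaw": 0}
    - {"offset": [0,0.15,0],"delta_rot": [0,0,0],"jaw": 0}
    - {"offset": [0,0.2,0],"delta_rot": [0,0,0],"jaw": 0}
    - {"offset": [0,0.25,0],"delta_rot": [0,0,0],"jaw": 0}
    - {"offset": [0,0.3,0],"delta_rot": [0,0,0],"jaw": 0}
    - {"offset": [0,0.3,0],"delta_rot": [0,0,0],"jaw": 0}
    - {"offset": [0,0.3,0],"delta_rot": [0,0,0],"jaw": 0}

```text
time: 11.05
position: [0.5261, -0.0189, 0.1639]
tool_rot: [0.997, 0.083, -0.0, -0.0]
ft_force: [0.8, 2.8, 1.7]
grip_width: -0.0003
```

```bash
python3 - <<'E'
from h import *
stpos(); look("k2")
E
```

```text
t 11.05 st mm [-65.   18.2 163.9] F st [1.2 2.6 1.7] w -0.0003
knob px [239.8 164.3] 33 cup [0.565] res [ 0.1 -0.5]
```

View pics/k2.png

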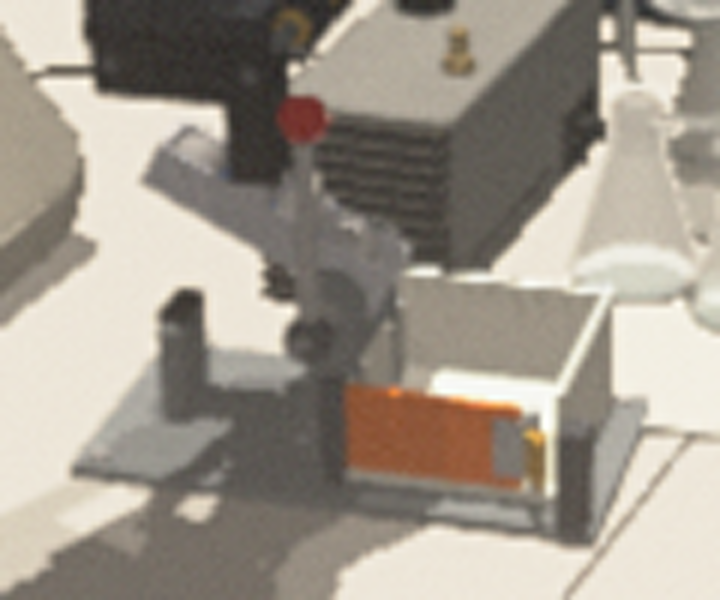

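No ball yet at 0.57.

Request:
drive_tool:
  plan:
    - {"offset": [0,0.05,0],"delta_rot": [0,0,0],"jaw": 0}
    - {"offset": [0,0.1,0],"delta_rot": [0,0,0],"jaw": 0}
    - {"offset": [0,0.15,0],"delta_rot": [0,0,0],"jaw": 0}
    - {"offset": [0,0.2,0],"delta_rot": [0,0,0],"jaw": 0}
    - {"offset": [0,0.25,0],"delta_rot": [0,0,0],"jaw": 0}
    - {"offset": [0,0.3,0],"delta_rot": [0,0,0],"jaw": 0}
    - {"offset": [0,0.3,0],"delta_rot": [0,0,0],"jaw": 0}
    - {"offset": [0,0.3,0],"delta_rot": [0,0,0],"jaw": 0}

```text
time: 11.77
position: [0.5266, -0.0219, 0.1639]
tool_rot: [0.997, 0.083, -0.0, -0.0]
ft_force: [-0.1, 3.1, 2.4]
grip_width: 0.0003
```

```bash
python3 - <<'E'
from h import *
stpos(); look("k3")
E
```

```text
t 11.77 st mm [-65.   15.2 163.9] F st [0.4 3.1 2.4] w 0.0003
knob px [241.2 164.3] 29 cup [0.6] res [ 0.  -0.3]
```

View pics/k3.png

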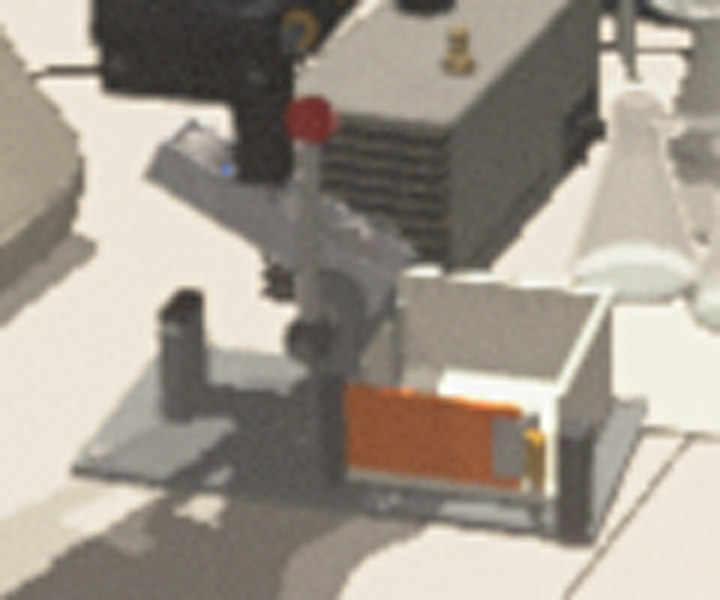

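Still none at 0.60 and the floor is clear.

Request:
drive_tool:
  plan:
    - {"offset": [0,0.05,0],"delta_rot": [0,0,0],"jaw": 0}
    - {"offset": [0,0.1,0],"delta_rot": [0,0,0],"jaw": 0}
    - {"offset": [0,0.15,0],"delta_rot": [0,0,0],"jaw": 0}
    - {"offset": [0,0.2,0],"delta_rot": [0,0,0],"jaw": 0}
    - {"offset": [0,0.25,0],"delta_rot": [0,0,0],"jaw": 0}
    - {"offset": [0,0.3,0],"delta_rot": [0,0,0],"jaw": 0}
    - {"offset": [0,0.3,0],"delta_rot": [0,0,0],"jaw": 0}
    - {"offset": [0,0.3,0],"delta_rot": [0,0,0],"jaw": 0}

```text
time: 12.48
position: [0.5271, -0.0248, 0.164]
tool_rot: [0.997, 0.083, -0.0, 0.0]
ft_force: [0.5, 2.4, 2.7]
grip_width: 0.0001
```

```bash
python3 - <<'E'
from h import *
stpos(); look("k4")
E
```

```text
t 12.48 st mm [-65.   12.2 164. ] F st [0.9 2.2 2.7] w 0.0001
knob px [242.2 164.5] 35 cup [0.626] res [ 0.1 -0.4]
```

View pics/k4.png

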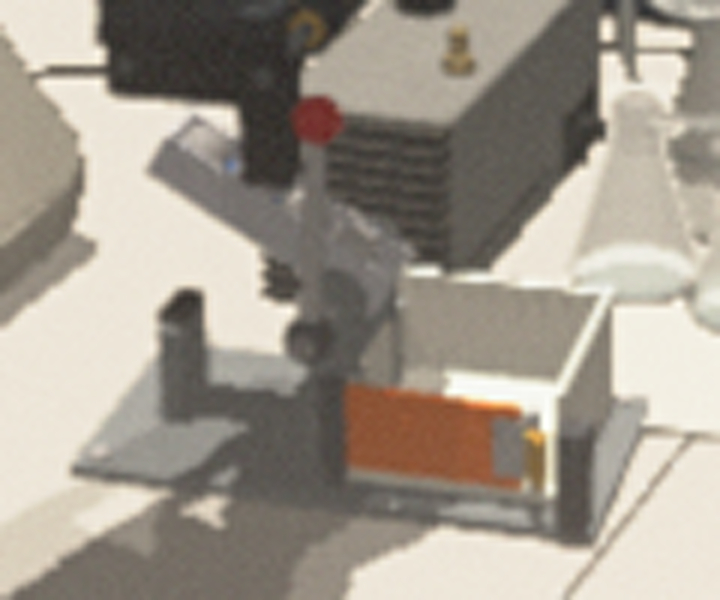

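Request:
drive_tool:
  plan:
    - {"offset": [0,0.05,0],"delta_rot": [0,0,0],"jaw": 0}
    - {"offset": [0,0.1,0],"delta_rot": [0,0,0],"jaw": 0}
    - {"offset": [0,0.15,0],"delta_rot": [0,0,0],"jaw": 0}
    - {"offset": [0,0.2,0],"delta_rot": [0,0,0],"jaw": 0}
    - {"offset": [0,0.25,0],"delta_rot": [0,0,0],"jaw": 0}
    - {"offset": [0,0.3,0],"delta_rot": [0,0,0],"jaw": 0}
    - {"offset": [0,0.3,0],"delta_rot": [0,0,0],"jaw": 0}
    - {"offset": [0,0.3,0],"delta_rot": [0,0,0],"jaw": 0}

```text
time: 13.2
position: [0.5276, -0.0278, 0.1639]
tool_rot: [0.997, 0.083, -0.0, 0.0]
ft_force: [0.6, 2.6, 1.9]
grip_width: -0.0
```

```bash
cat >> h.py <<'E'
def look2(tag):
    look(tag); a=cv2.imread(f"pics/{tag}.png")
    im=camera("side")[:,:,::-1]; b=cv2.resize(im[190:255,195:275],None,fx=5,fy=5,interpolation=cv2.INTER_CUBIC)
    a=cv2.resize(a[60:560,100:680],None,fx=.65,fy=.65); h=max(a.shape[0],b.shape[0]); z=lambda x:cv2.copyMakeBorder(x,0,h-x.shape[0],0,0,cv2.BORDER_CONSTANT)
    cv2.imwrite(f"pics/{tag}.png",np.hstack([z(a),z(b)]))
E
python3 - <<'E'
from h import *
stpos(); look2("k5")
E
```

```text
t 13.2 st mm [-65.    9.2 163.9] F st [1.  2.4 1.9] w -0.0
knob px [243.5 164.8] 32 cup [0.659] res [ 0.1 -0.4]
```

View pics/k5.png

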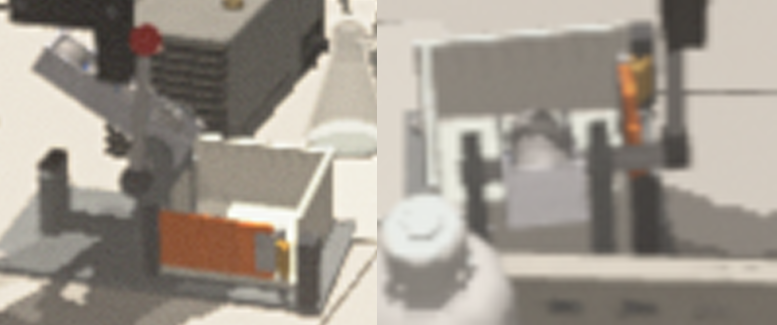

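Cup is 0.66. The bay floor is still empty in both views: white floor at (255,212), and no sphere past the cup in the side panel. Continuing.

Request:
drive_tool:
  plan:
    - {"offset": [0,0.05,0],"delta_rot": [0,0,0],"jaw": 0}
    - {"offset": [0,0.1,0],"delta_rot": [0,0,0],"jaw": 0}
    - {"offset": [0,0.15,0],"delta_rot": [0,0,0],"jaw": 0}
    - {"offset": [0,0.2,0],"delta_rot": [0,0,0],"jaw": 0}
    - {"offset": [0,0.25,0],"delta_rot": [0,0,0],"jaw": 0}
    - {"offset": [0,0.3,0],"delta_rot": [0,0,0],"jaw": 0}
    - {"offset": [0,0.3,0],"delta_rot": [0,0,0],"jaw": 0}
    - {"offset": [0,0.3,0],"delta_rot": [0,0,0],"jaw": 0}

```text
time: 13.97
position: [0.5281, -0.0307, 0.1639]
tool_rot: [0.997, 0.083, 0.0, -0.0]
ft_force: [0.9, 3.5, 1.7]
grip_width: 0.0001
```

```bash
python3 - <<'E'
from h import *
stpos(); look2("k6")
E
```

```text
t 13.97 st mm [-64.9   6.2 163.9] F st [1.4 3.4 1.7] w 0.0001
knob px [244.5 165.1] 35 cup [0.685] res [ 0.1 -0.4]
```

View pics/k6.png

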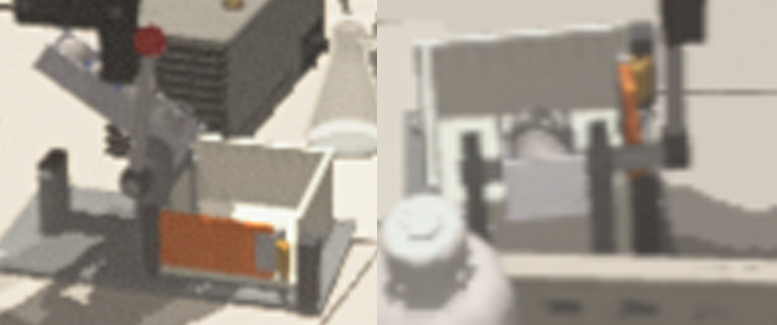

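No ball yet at 0.685.

Request:
drive_tool:
  plan:
    - {"offset": [0,0.05,0],"delta_rot": [0,0,0],"jaw": 0}
    - {"offset": [0,0.1,0],"delta_rot": [0,0,0],"jaw": 0}
    - {"offset": [0,0.15,0],"delta_rot": [0,0,0],"jaw": 0}
    - {"offset": [0,0.2,0],"delta_rot": [0,0,0],"jaw": 0}
    - {"offset": [0,0.25,0],"delta_rot": [0,0,0],"jaw": 0}
    - {"offset": [0,0.3,0],"delta_rot": [0,0,0],"jaw": 0}
    - {"offset": [0,0.3,0],"delta_rot": [0,0,0],"jaw": 0}
    - {"offset": [0,0.3,0],"delta_rot": [0,0,0],"jaw": 0}

```text
time: 14.73
position: [0.5286, -0.0337, 0.1639]
tool_rot: [0.997, 0.083, -0.0, -0.0]
ft_force: [1.1, 2.0, 0.8]
grip_width: 0.0003
```

```bash
python3 - <<'E'
from h import *
stpos(); look2("k7")
E
```

```text
t 14.73 st mm [-65.    3.2 163.9] F st [1.4 1.8 0.8] w 0.0003
knob px [245.6 165.3] 31 cup [0.712] res [ 0.1 -0.4]
```

View pics/k7.png

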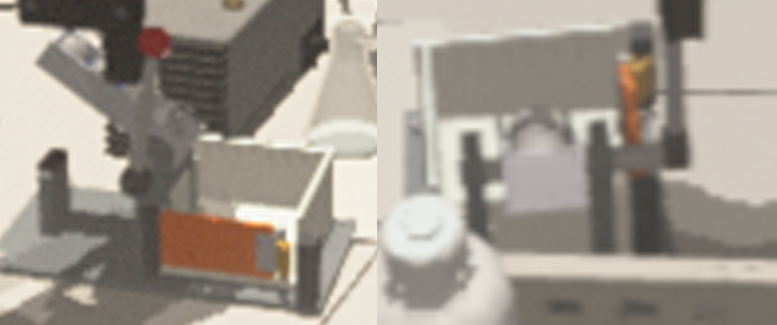

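No ball in the bay yet at 0.71, but the force is a bit lower. Next step is smaller.

Request:
drive_tool:
  plan:
    - {"offset": [0,0.05,0],"delta_rot": [0,0,0],"jaw": 0}
    - {"offset": [0,0.1,0],"delta_rot": [0,0,0],"jaw": 0}
    - {"offset": [0,0.15,0],"delta_rot": [0,0,0],"jaw": 0}
    - {"offset": [0,0.2,0],"delta_rot": [0,0,0],"jaw": 0}
    - {"offset": [0,0.2,0],"delta_rot": [0,0,0],"jaw": 0}
    - {"offset": [0,0.2,0],"delta_rot": [0,0,0],"jaw": 0}
    - {"offset": [0,0.2,0],"delta_rot": [0,0,0],"jaw": 0}
    - {"offset": [0,0.2,0],"delta_rot": [0,0,0],"jaw": 0}

```text
time: 15.5
position: [0.5289, -0.0356, 0.1639]
tool_rot: [0.997, 0.083, -0.0, -0.0]
ft_force: [0.8, 3.4, -0.7]
grip_width: 0.0003
```

```bash
python3 - <<'E'
from h import *
stpos(); look2("k8")
E
```

```text
t 15.5 st mm [-65.    1.3 163.9] F st [ 1.4  3.2 -0.7] w 0.0003
knob px [246.4 165.4] 34 cup [0.734] res [ 0.1 -0.3]
```

View pics/k8.png

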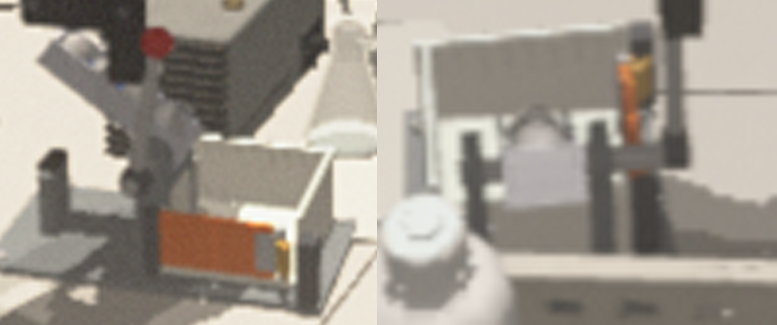

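Empty still at 0.73.

Request:
drive_tool:
  plan:
    - {"offset": [0,0.05,0],"delta_rot": [0,0,0],"jaw": 0}
    - {"offset": [0,0.1,0],"delta_rot": [0,0,0],"jaw": 0}
    - {"offset": [0,0.15,0],"delta_rot": [0,0,0],"jaw": 0}
    - {"offset": [0,0.2,0],"delta_rot": [0,0,0],"jaw": 0}
    - {"offset": [0,0.25,0],"delta_rot": [0,0,0],"jaw": 0}
    - {"offset": [0,0.3,0],"delta_rot": [0,0,0],"jaw": 0}
    - {"offset": [0,0.3,0],"delta_rot": [0,0,0],"jaw": 0}
    - {"offset": [0,0.3,0],"delta_rot": [0,0,0],"jaw": 0}

```text
time: 16.27
position: [0.5293, -0.0386, 0.1639]
tool_rot: [0.997, 0.083, -0.0, -0.0]
ft_force: [1.3, 3.3, -1.6]
grip_width: 0.0003
```

```bash
python3 - <<'E'
from h import *
stpos(); look2("k9")
E
```

```text
t 16.27 st mm [-65.   -1.7 163.9] F st [ 1.8  3.  -1.6] w 0.0003
knob px [247.7 165.7] 35 cup [0.767] res [ 0.1 -0.2]
```

View pics/k9.png

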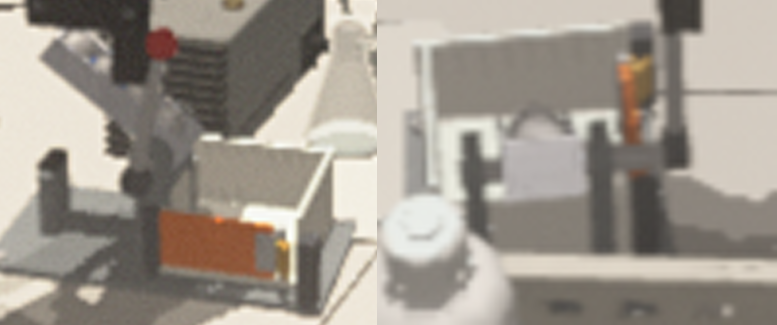

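I need to be sure the ball isn't hidden in the bay's front left corner, so I'll enlarge the view and project the expected ball positions.

```bash
python3 - <<'E'
from h import *
im=camera("scene")[:,:,::-1]; a=cv2.resize(im[155:215,205:290],None,fx=9,fy=9,interpolation=cv2.INTER_LANCZOS4)
cv2.imwrite("pics/l_scene.png",a)
cs=calibration("scene")
def cupP(cup,y,z):
    a=-.1+cup # spout (-y) goes down by cup; at rest leans back: spout up
    # rotate about x: point (y,z) in cup frame (cup floor level at a=0)
    return [0,y*np.cos(a)-0*0-(-z)*0+z*-np.sin(a)*1, 88+y*np.sin(a)+z*np.cos(a)]
for y in (5,12,39,66,93): 
    print(y,((proj(cs,S2W(ST,[cupP(.767,y,12)]))-[205,155])*9).round(0), "rest", (proj(cs,S2W(ST,[cupP(0,y,12)]))).round(1))
for p in [(-33,-22,29.5),(-33,-60,29.5),(0,-30,29.5),(0,-60,29.5)]: print(p,((proj(cs,S2W(ST,[p]))-[205,155])*9).round(0))
E
```

```text
5 [[396. 281.]] rest [[245.7 186.2]]
12 [[379. 266.]] rest [[243.3 186.1]]
39 [[310. 209.]] rest [[234.1 186. ]]
66 [[242. 152.]] rest [[225.  185.9]]
93 [[173.  95.]] rest [[216.  185.7]]
(-33, -22, 29.5) [[429. 544.]]
(-33, -60, 29.5) [[550. 559.]]
(0, -30, 29.5) [[484. 496.]]
(0, -60, 29.5) [[578. 508.]]
```

View pics/l_scene.png

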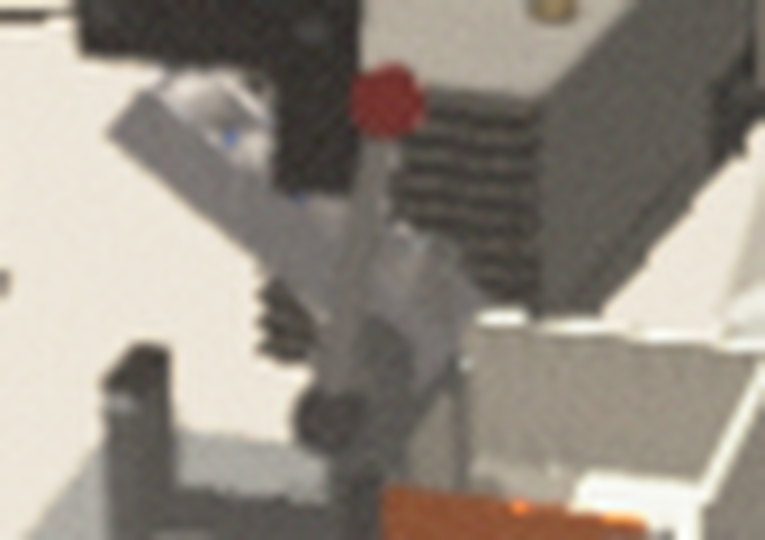

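Blue lands show at (230,138) and (300,200), and the round shape at (425,265) fits ball 1 still in the cup. Continuing.

Request:
drive_tool:
  plan:
    - {"offset": [0,0.05,0],"delta_rot": [0,0,0],"jaw": 0}
    - {"offset": [0,0.1,0],"delta_rot": [0,0,0],"jaw": 0}
    - {"offset": [0,0.15,0],"delta_rot": [0,0,0],"jaw": 0}
    - {"offset": [0,0.2,0],"delta_rot": [0,0,0],"jaw": 0}
    - {"offset": [0,0.25,0],"delta_rot": [0,0,0],"jaw": 0}
    - {"offset": [0,0.25,0],"delta_rot": [0,0,0],"jaw": 0}
    - {"offset": [0,0.25,0],"delta_rot": [0,0,0],"jaw": 0}
    - {"offset": [0,0.25,0],"delta_rot": [0,0,0],"jaw": 0}

```text
time: 17.08
position: [0.5297, -0.041, 0.1639]
tool_rot: [0.997, 0.083, -0.0, -0.0]
ft_force: [0.8, 3.8, -3.1]
grip_width: 0.0001
```

```bash
cat >> h.py <<'E'
def look3(tag):
    look(tag); im=camera("scene")[:,:,::-1]; a=cv2.resize(im[155:215,205:290],None,fx=9,fy=9,interpolation=cv2.INTER_LANCZOS4); cv2.imwrite(f"pics/{tag}.png",a)
E
python3 - <<'E'
from h import *
stpos(); look3("k10")
E
```

```text
t 17.08 st mm [-65.   -4.2 163.9] F st [ 1.4  3.6 -3.1] w 0.0001
knob px [248.7 166.2] 31 cup [0.793] res [ 0.1 -0.3]
```

View pics/k10.png

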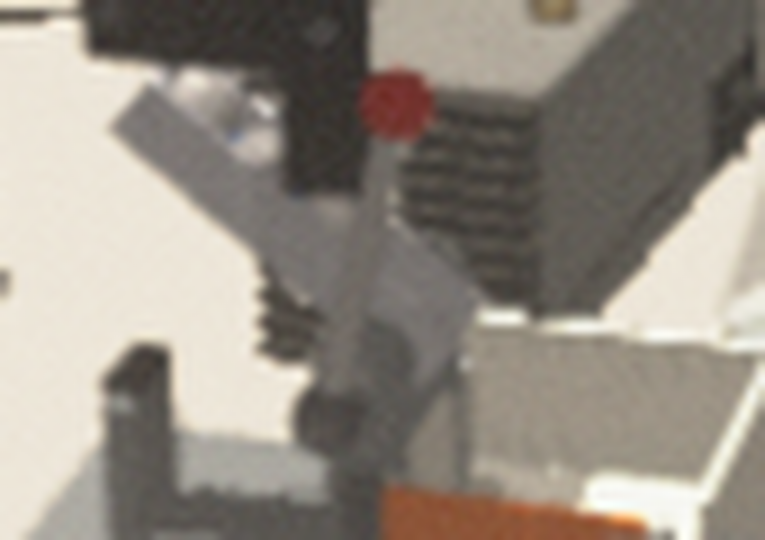

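The round shape at (425,260) is gone, so ball 1 has just left. I'll hold still and look for it.

Request:
drive_tool:
  plan:
    - {"offset": [0,0,0],"delta_rot": [0,0,0],"jaw": 0}
    - {"offset": [0,0,0],"delta_rot": [0,0,0],"jaw": 0}
    - {"offset": [0,0,0],"delta_rot": [0,0,0],"jaw": 0}
    - {"offset": [0,0,0],"delta_rot": [0,0,0],"jaw": 0}
    - {"offset": [0,0,0],"delta_rot": [0,0,0],"jaw": 0}
    - {"offset": [0,0,0],"delta_rot": [0,0,0],"jaw": 0}
    - {"offset": [0,0,0],"delta_rot": [0,0,0],"jaw": 0}
    - {"offset": [0,0,0],"delta_rot": [0,0,0],"jaw": 0}

```text
time: 17.85
position: [0.5298, -0.041, 0.164]
tool_rot: [0.997, 0.083, -0.0, -0.0]
ft_force: [0.8, 3.7, -3.0]
grip_width: 0.0009
```

```bash
python3 - <<'E'
from h import *
stpos(); look3("k11")
im=camera("side")[:,:,::-1]; cv2.imwrite("pics/k11s.png",cv2.resize(im[185:255,195:280],None,fx=8,fy=8,interpolation=cv2.INTER_LANCZOS4))
E
```

```text
t 17.85 st mm [-65.   -4.2 164. ] F st [ 1.4  3.5 -3. ] w 0.0009
knob px [248.6 166.2] 33 cup [0.791] res [ 0.1 -0.3]
```

View pics/k11.png

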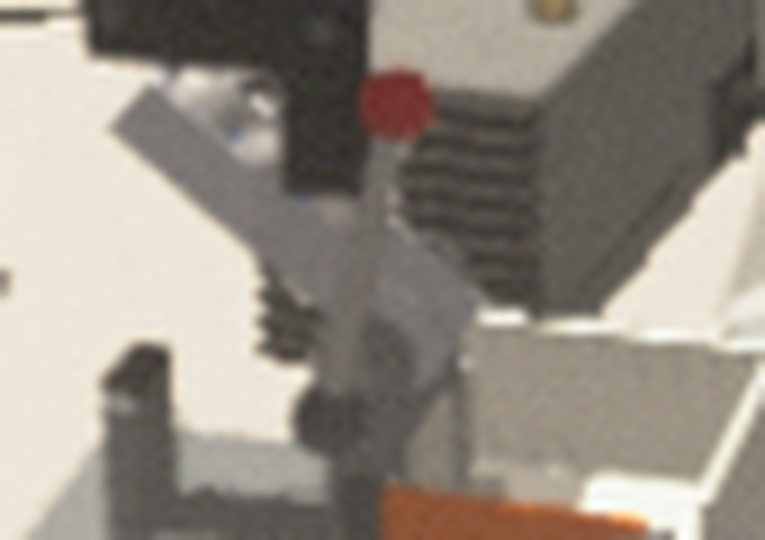

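View pics/k11s.png

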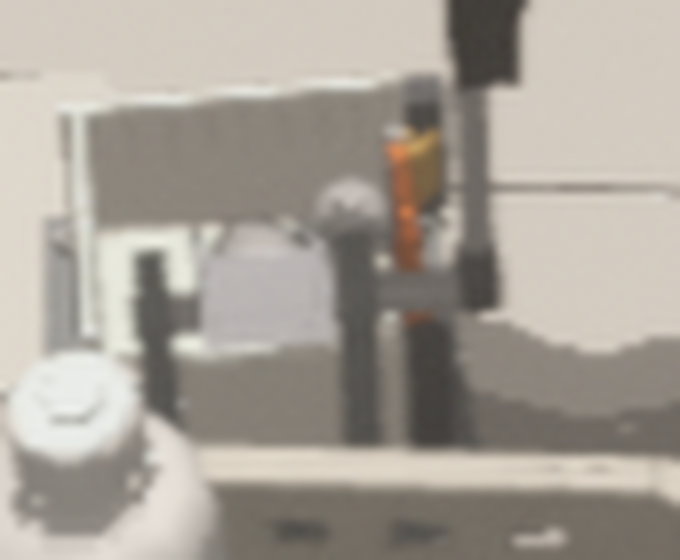

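Ball 1 is in the bay by the gate at (350,205) in the side view, and nothing more has left the cup. Holding one more period.

Request:
drive_tool:
  plan:
    - {"offset": [0,0,0],"delta_rot": [0,0,0],"jaw": 0}
    - {"offset": [0,0,0],"delta_rot": [0,0,0],"jaw": 0}
    - {"offset": [0,0,0],"delta_rot": [0,0,0],"jaw": 0}
    - {"offset": [0,0,0],"delta_rot": [0,0,0],"jaw": 0}
    - {"offset": [0,0,0],"delta_rot": [0,0,0],"jaw": 0}
    - {"offset": [0,0,0],"delta_rot": [0,0,0],"jaw": 0}
    - {"offset": [0,0,0],"delta_rot": [0,0,0],"jaw": 0}
    - {"offset": [0,0,0],"delta_rot": [0,0,0],"jaw": 0}

```text
time: 18.67
position: [0.5298, -0.041, 0.164]
tool_rot: [0.997, 0.083, -0.0, -0.0]
ft_force: [-0.1, 2.9, -3.5]
grip_width: 0.0001
```

```bash
python3 - <<'E'
from h import *
stpos()
im=camera("side")[:,:,::-1]; cv2.imwrite("pics/m0.png",cv2.resize(im[185:255,195:280],None,fx=8,fy=8,interpolation=cv2.INTER_LANCZOS4))
E
```

```text
t 18.67 st mm [-65.   -4.2 164. ] F st [ 0.3  2.9 -3.5] w 0.0001
```

View pics/m0.png

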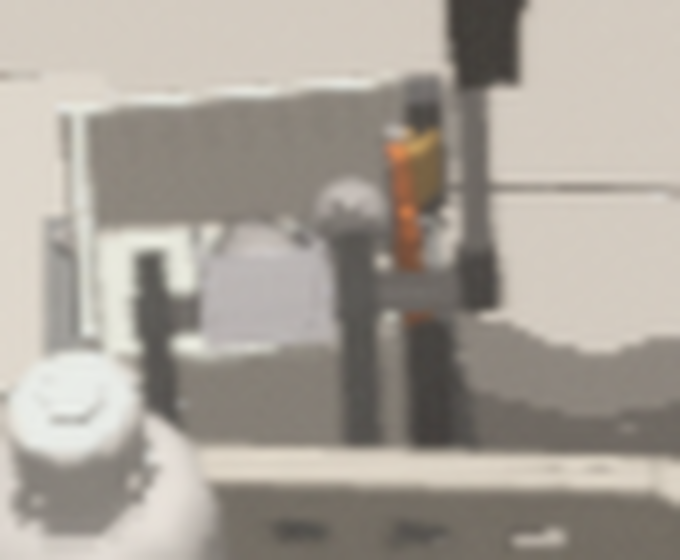

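Request:
drive_tool:
  plan:
    - {"offset": [0,0.1,0],"delta_rot": [0,0,0],"jaw": 0}
    - {"offset": [0,0.2,0],"delta_rot": [0,0,0],"jaw": 0}
    - {"offset": [0,0.3,0],"delta_rot": [0,0,0],"jaw": 0}
    - {"offset": [0,0.42,0],"delta_rot": [0,0,0],"jaw": 0}
    - {"offset": [0,0.54,0],"delta_rot": [0,0,0],"jaw": 0}
    - {"offset": [0,0.66,0],"delta_rot": [0,0,0],"jaw": 0}
    - {"offset": [0,0.76,0],"delta_rot": [0,0,0],"jaw": 0}
    - {"offset": [0,0.8,0],"delta_rot": [0,0,0],"jaw": 0}

```text
time: 19.38
position: [0.5311, -0.0492, 0.164]
tool_rot: [0.997, 0.083, -0.0, 0.0]
ft_force: [-0.8, 4.0, -0.1]
grip_width: 0.0006
```

```bash
cat >> h.py <<'E'
def look4(tag):
    stpos(); look(tag); im=camera("scene")[:,:,::-1]; a=cv2.resize(im[155:215,210:285],None,fx=6,fy=6,interpolation=cv2.INTER_LANCZOS4)
    im=camera("side")[:,:,::-1]; b=cv2.resize(im[190:250,205:260],None,fx=6,fy=6,interpolation=cv2.INTER_LANCZOS4)
    cv2.imwrite(f"pics/{tag}.png",np.hstack([a,b]))
E
python3 - <<'E'
from h import *
p=atz("side",(238.75,210.6),.0295); c,n=np.cos(ST[2]),np.sin(ST[2]); d=p-[ST[0],ST[1],0]; print("ball1 st",(c*d[0]+n*d[1]).round(3),(-n*d[0]+c*d[1]).round(3))
look4("m1")
E
```

```text
ball1 st -0.037 -0.096
t 19.38 st mm [-65.  -12.5 164. ] F st [-0.1  4.1 -0.1] w 0.0006
knob px [252.3 167.5] 32 cup [0.887] res [ 0.1 -0.3]
```

View pics/m1.png

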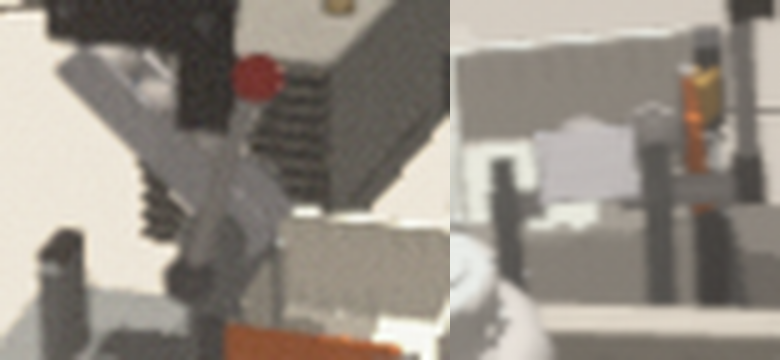

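Ball 1 sits at station (-37,-96), inside the limits. Cup is 0.887. Fine steps for ball 2.

Request:
drive_tool:
  plan:
    - {"offset": [0,0.05,0],"delta_rot": [0,0,0],"jaw": 0}
    - {"offset": [0,0.1,0],"delta_rot": [0,0,0],"jaw": 0}
    - {"offset": [0,0.15,0],"delta_rot": [0,0,0],"jaw": 0}
    - {"offset": [0,0.2,0],"delta_rot": [0,0,0],"jaw": 0}
    - {"offset": [0,0.25,0],"delta_rot": [0,0,0],"jaw": 0}
    - {"offset": [0,0.25,0],"delta_rot": [0,0,0],"jaw": 0}
    - {"offset": [0,0.25,0],"delta_rot": [0,0,0],"jaw": 0}
    - {"offset": [0,0.25,0],"delta_rot": [0,0,0],"jaw": 0}

```text
time: 20.2
position: [0.5316, -0.0514, 0.164]
tool_rot: [0.997, 0.083, -0.0, -0.0]
ft_force: [-0.3, 4.4, -1.5]
grip_width: 0.0003
```

```bash
python3 - <<'E'
from h import *
look4("m2")
E
```

```text
t 20.2 st mm [-64.9 -14.8 164. ] F st [ 0.4  4.4 -1.5] w 0.0003
knob px [253.5 167.8] 31 cup [0.918] res [ 0.1 -0.1]
```

View pics/m2.png

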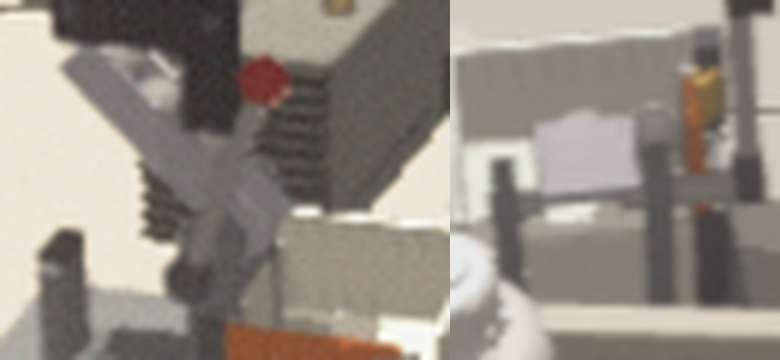

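Only ball 1 is in the bay at 0.918.

Request:
drive_tool:
  plan:
    - {"offset": [0,0.05,0],"delta_rot": [0,0,0],"jaw": 0}
    - {"offset": [0,0.1,0],"delta_rot": [0,0,0],"jaw": 0}
    - {"offset": [0,0.15,0],"delta_rot": [0,0,0],"jaw": 0}
    - {"offset": [0,0.2,0],"delta_rot": [0,0,0],"jaw": 0}
    - {"offset": [0,0.25,0],"delta_rot": [0,0,0],"jaw": 0}
    - {"offset": [0,0.25,0],"delta_rot": [0,0,0],"jaw": 0}
    - {"offset": [0,0.25,0],"delta_rot": [0,0,0],"jaw": 0}
    - {"offset": [0,0.25,0],"delta_rot": [0,0,0],"jaw": 0}

```text
time: 21.02
position: [0.5322, -0.054, 0.1641]
tool_rot: [0.997, 0.083, 0.0, 0.0]
ft_force: [-1.0, 3.2, 0.1]
grip_width: 0.0005
```

```bash
python3 - <<'E'
from h import *
look4("m3")
E
```

```text
t 21.02 st mm [-64.8 -17.4 164.1] F st [-0.4  3.3  0.1] w 0.0005
knob px [254.8 168.4] 32 cup [0.952] res [ 0.  -0.1]
```

View pics/m3.png

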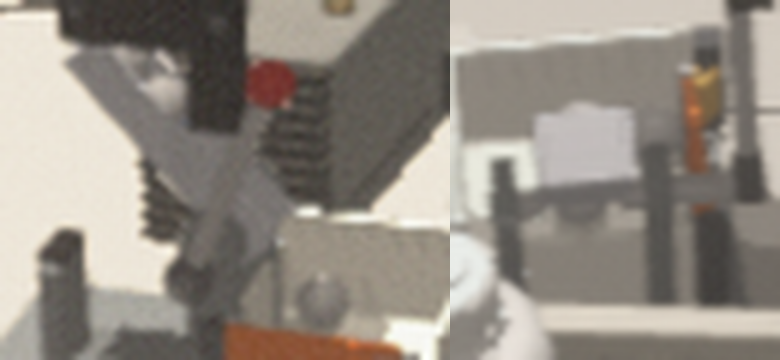

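Ball 2 is on its way in, at (322,298) in the scene and (585,210) in the side view. Stop and hold.

Request:
drive_tool:
  plan:
    - {"offset": [0,0,0],"delta_rot": [0,0,0],"jaw": 0}
    - {"offset": [0,0,0],"delta_rot": [0,0,0],"jaw": 0}
    - {"offset": [0,0,0],"delta_rot": [0,0,0],"jaw": 0}
    - {"offset": [0,0,0],"delta_rot": [0,0,0],"jaw": 0}
    - {"offset": [0,0,0],"delta_rot": [0,0,0],"jaw": 0}
    - {"offset": [0,0,0],"delta_rot": [0,0,0],"jaw": 0}
    - {"offset": [0,0,0],"delta_rot": [0,0,0],"jaw": 0}
    - {"offset": [0,0,0],"delta_rot": [0,0,0],"jaw": 0}

```text
time: 21.83
position: [0.5321, -0.0539, 0.164]
tool_rot: [0.997, 0.083, 0.0, 0.0]
ft_force: [-0.2, 2.8, 0.4]
grip_width: 0.0003
```

Request:
drive_tool:
  plan:
    - {"offset": [0,0,0],"delta_rot": [0,0,0],"jaw": 0}
    - {"offset": [0,0,0],"delta_rot": [0,0,0],"jaw": 0}
    - {"offset": [0,0,0],"delta_rot": [0,0,0],"jaw": 0}
    - {"offset": [0,0,0],"delta_rot": [0,0,0],"jaw": 0}
    - {"offset": [0,0,0],"delta_rot": [0,0,0],"jaw": 0}
    - {"offset": [0,0,0],"delta_rot": [0,0,0],"jaw": 0}
    - {"offset": [0,0,0],"delta_rot": [0,0,0],"jaw": 0}
    - {"offset": [0,0,0],"delta_rot": [0,0,0],"jaw": 0}

```text
time: 22.5
position: [0.532, -0.0539, 0.164]
tool_rot: [0.997, 0.083, 0.0, 0.0]
ft_force: [-0.9, 3.1, 2.0]
grip_width: 0.0008
```

```bash
python3 - <<'E'
from h import *
look4("m4")
E
```

```text
t 22.5 st mm [-64.9 -17.2 164. ] F st [-0.4  3.2  2. ] w 0.0008
knob px [254.7 168.4] 31 cup [0.949] res [ 0.  -0.1]
```

View pics/m4.png

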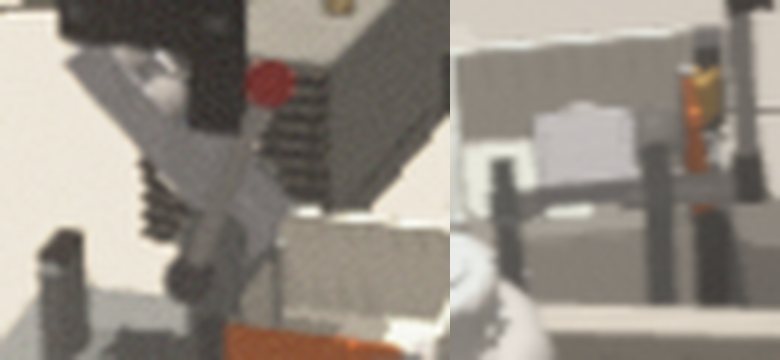

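Held for about 1.4 s with balls 3 and 4 still in the cup (seen at (150,70) in the scene view). Ball 2 has rolled out of both cameras' sight, behind the gate or cup. I'll hold once more, then let the cup down gently.

Request:
drive_tool:
  plan:
    - {"offset": [0,0,0],"delta_rot": [0,0,0],"jaw": 0}
    - {"offset": [0,0,0],"delta_rot": [0,0,0],"jaw": 0}
    - {"offset": [0,0,0],"delta_rot": [0,0,0],"jaw": 0}
    - {"offset": [0,0,0],"delta_rot": [0,0,0],"jaw": 0}
    - {"offset": [0,0,0],"delta_rot": [0,0,0],"jaw": 0}
    - {"offset": [0,0,0],"delta_rot": [0,0,0],"jaw": 0}
    - {"offset": [0,0,0],"delta_rot": [0,0,0],"jaw": 0}
    - {"offset": [0,0,0],"delta_rot": [0,0,0],"jaw": 0}

```text
time: 23.32
position: [0.532, -0.0539, 0.164]
tool_rot: [0.997, 0.083, 0.0, -0.0]
ft_force: [-0.3, 3.3, 1.0]
grip_width: 0.0002
```

Request:
drive_tool:
  plan:
    - {"offset": [0,-0.2,0],"delta_rot": [0,0,0],"jaw": 0}
    - {"offset": [0,-0.5,0],"delta_rot": [0,0,0],"jaw": 0}
    - {"offset": [0,-0.8,0],"delta_rot": [0,0,0],"jaw": 0}
    - {"offset": [0,-1.1,0],"delta_rot": [0,0,0],"jaw": 0}
    - {"offset": [0,-1.4,0],"delta_rot": [0,0,0],"jaw": 0}
    - {"offset": [0,-1.7,0],"delta_rot": [0,0,0],"jaw": 0}
    - {"offset": [0,-2.0,0],"delta_rot": [0,0,0],"jaw": 0}
    - {"offset": [0,-2.3,0],"delta_rot": [0,0,0],"jaw": 0}

```text
time: 23.98
position: [0.5284, -0.0308, 0.164]
tool_rot: [0.997, 0.083, 0.0, 0.0]
ft_force: [0.7, 2.5, 1.0]
grip_width: 0.0007
```

```bash
python3 - <<'E'
from h import *
look4("n1")
E
```

```text
t 23.98 st mm [-64.7   6.1 164. ] F st [1.1 2.3 1. ] w 0.0007
knob px [244.5 165.1] 35 cup [0.685] res [ 0.1 -0.4]
```

View pics/n1.png

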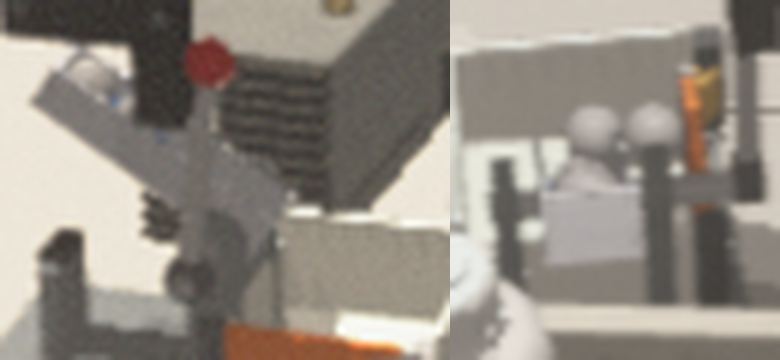

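Both balls are in the bay at (592,130) and (652,130), and balls 3 and 4 are in the cup. Lowering on.

Request:
drive_tool:
  plan:
    - {"offset": [0,-0.3,0],"delta_rot": [0,0,0],"jaw": 0}
    - {"offset": [0,-0.6,0],"delta_rot": [0,0,0],"jaw": 0}
    - {"offset": [0,-0.9,0],"delta_rot": [0,0,0],"jaw": 0}
    - {"offset": [0,-1.2,0],"delta_rot": [0,0,0],"jaw": 0}
    - {"offset": [0,-1.6,0],"delta_rot": [0,0,0],"jaw": 0}
    - {"offset": [0,-2.0,0],"delta_rot": [0,0,0],"jaw": 0}
    - {"offset": [0,-2.4,0],"delta_rot": [0,0,0],"jaw": 0}
    - {"offset": [0,-2.8,0],"delta_rot": [0,0,0],"jaw": 0}

```text
time: 24.8
position: [0.5229, -0.003, 0.1636]
tool_rot: [0.997, 0.083, -0.001, -0.0]
ft_force: [1.0, 1.7, -1.9]
grip_width: 0.0007
```

Request:
drive_tool:
  plan:
    - {"offset": [0,-0.4,0],"delta_rot": [0,0,0],"jaw": 0}
    - {"offset": [0,-0.8,0],"delta_rot": [0,0,0],"jaw": 0}
    - {"offset": [0,-1.2,0],"delta_rot": [0,0,0],"jaw": 0}
    - {"offset": [0,-1.6,0],"delta_rot": [0,0,0],"jaw": 0}
    - {"offset": [0,-2.0,0],"delta_rot": [0,0,0],"jaw": 0}
    - {"offset": [0,-2.4,0],"delta_rot": [0,0,0],"jaw": 0}
    - {"offset": [0,-2.8,0],"delta_rot": [0,0,0],"jaw": 0}
    - {"offset": [0,-3.1,0],"delta_rot": [0,0,0],"jaw": 0}

```text
time: 25.47
position: [0.5184, 0.0275, 0.164]
tool_rot: [0.997, 0.083, 0.0, -0.0]
ft_force: [-0.0, 1.1, -1.3]
grip_width: 0.0003
```

Request:
drive_tool:
  plan:
    - {"offset": [0,-0.3,0],"delta_rot": [0,0,0],"jaw": 0}
    - {"offset": [0,-0.6,0],"delta_rot": [0,0,0],"jaw": 0}
    - {"offset": [0,-0.9,0],"delta_rot": [0,0,0],"jaw": 0}
    - {"offset": [0,-1.2,0],"delta_rot": [0,0,0],"jaw": 0}
    - {"offset": [0,-1.6,0],"delta_rot": [0,0,0],"jaw": 0}
    - {"offset": [0,-2.0,0],"delta_rot": [0,0,0],"jaw": 0}
    - {"offset": [0,-2.4,0],"delta_rot": [0,0,0],"jaw": 0}
    - {"offset": [0,-2.7,0],"delta_rot": [0,0,0],"jaw": 0}

```text
time: 26.13
position: [0.5139, 0.0539, 0.1641]
tool_rot: [0.997, 0.083, 0.0, 0.0]
ft_force: [0.0, 0.2, -0.1]
grip_width: 0.0005
```

```bash
python3 - <<'E'
from h import *
look4("n2")
E
```

```text
t 26.13 st mm [-65.   92.  164.1] F st [ 0.1  0.2 -0.1] w 0.0005
knob px [219.5 167.8] 24 cup [0.001] res [-0.2 -0.4]
```

View pics/n2.png

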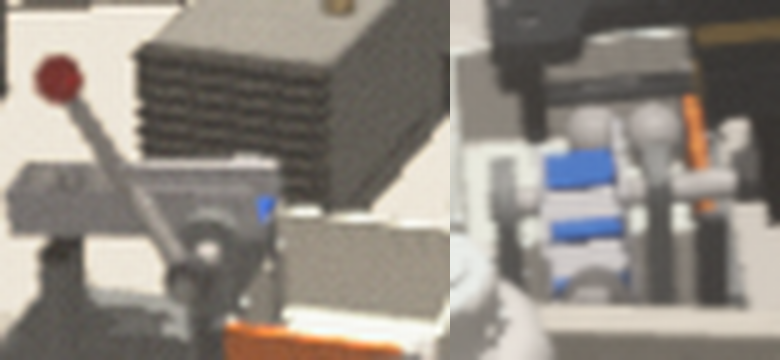

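The cup is down at 0.00 with the two front places empty, and both balls are in the bay. Backing the arm clear for a final check.

Request:
drive_tool:
  plan:
    - {"offset": [0,0,-2],"delta_rot": [0,0,0],"jaw": 0}
    - {"offset": [0,0,-5],"delta_rot": [0,0,0],"jaw": 0}
    - {"offset": [-1,0,-8],"delta_rot": [0,0,0],"jaw": 0}
    - {"offset": [-4,0,-9],"delta_rot": [0,0,0],"jaw": 0}
    - {"offset": [-7,0,-9],"delta_rot": [0,0,0],"jaw": 0}
    - {"offset": [-9,0,-9],"delta_rot": [0,0,0],"jaw": 0}
    - {"offset": [-10,0,-9],"delta_rot": [0,0,0],"jaw": 0}
    - {"offset": [-10,0,-9],"delta_rot": [0,0,0],"jaw": 0}

```text
time: 26.95
position: [0.4132, 0.037, 0.254]
tool_rot: [0.997, 0.083, -0.001, -0.0]
ft_force: [1.0, -0.1, 1.1]
grip_width: 0.0004
```

Request:
drive_tool:
  plan:
    - {"offset": [0,4,0],"delta_rot": [0,0,0],"jaw": 0}
    - {"offset": [0,8,0],"delta_rot": [0,0,0],"jaw": 0}
    - {"offset": [0,11,0],"delta_rot": [0,0,0],"jaw": 0}
    - {"offset": [0,14,0],"delta_rot": [0,0,0],"jaw": 0}
    - {"offset": [0,16,0],"delta_rot": [0,0,0],"jaw": 0}
    - {"offset": [0,16,0],"delta_rot": [0,0,0],"jaw": 0}
    - {"offset": [0,16,0],"delta_rot": [0,0,0],"jaw": 0}
    - {"offset": [0,16,0],"delta_rot": [0,0,0],"jaw": 0}

```text
time: 27.62
position: [0.4421, -0.1203, 0.2535]
tool_rot: [0.997, 0.083, -0.0, -0.001]
ft_force: [-0.2, 0.6, -1.0]
grip_width: 0.0006
```

```bash
python3 - <<'E'
from h import *
stpos(); look("p_scene")
im=camera("wrist");cv2.imwrite("pics/p_wrist.png",cv2.resize(im[:,:,::-1],(800,600)))
im=camera("side")[:,:,::-1];cv2.imwrite("pics/p_side.png",im)
im=camera("scene")[:,:,::-1];cv2.imwrite("pics/p_full.png",im)
E
```

```text
t 27.62 st mm [-164.5  -68.   253.5] F st [-0.1  0.6 -1. ] w 0.0006
knob px [219.5 167.4] 30 cup [0.004] res [-0.  -0.1]
```

View pics/p_scene.png

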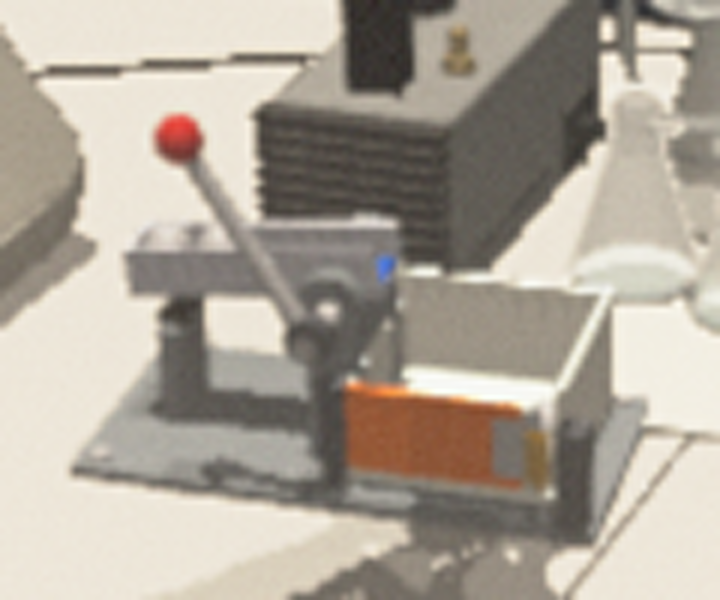

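View pics/p_wrist.png

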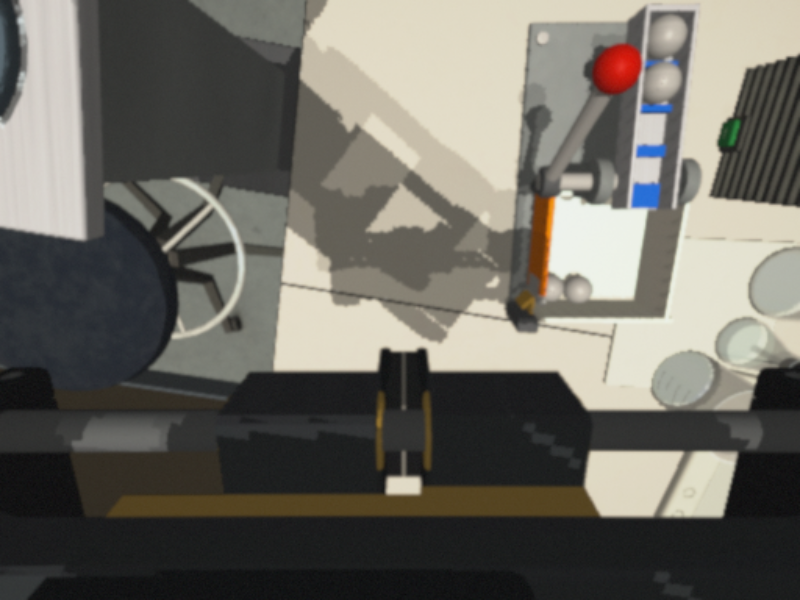

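View pics/p_full.png

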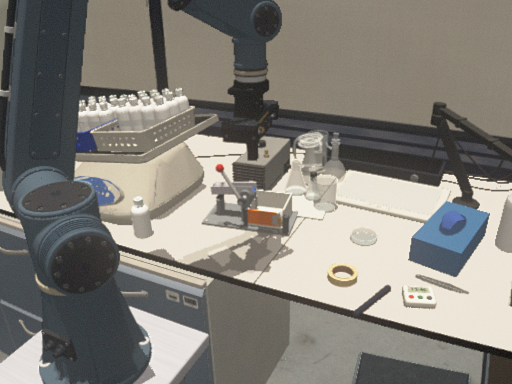

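The wrist view shows balls 1 and 2 in the bay's front right corner at (550,288) and (578,289). Balls 3 and 4 are in the cup at (662,82) and (667,35), the gate is flush, and the tongue is out at (524,303). The bottle, tape and dish are at their starting pixels. I'm handing in.

```bash
python3 -c "
from rig import *
print(hand_in())"
```

```text
the job is handed in; nothing more can be done
None
```

I did the whole job and handed it in at about 28 s of the 72 s allowed. No verdict was given.

- **Gate:** I pushed it over the latch slope onto its stop. It stalled at about 15 N on the slope, then jumped over and stopped dead at 17 N. The last pictures show it flush with the tongue out in front.
- **First ball:** I tipped the cup in steps of about 0.03 rad. Ball 1 left at about 0.79 rad, and I held there for about 1.6 s.
- **Second ball:** Ball 2 followed at about 0.92 to 0.95 rad, and I held there for about 2.2 s. During that hold ball 2 was out of sight of both cameras. It only showed in the bay once the cup was on its way down.
- **Last check:** The cup was back at about 0.00 rad. Balls 1 and 2 were on the bay floor in its front right corner, and balls 3 and 4 were in the cup. The bottle, tape roll and petri dish were at their starting pixels, and the arm was clear of everything.

At the second hold the two readings of the cup angle disagreed slightly: 0.95 rad from the knob in the image and 0.91 rad from the arm position. I could not measure the tongue or gate values directly; those rest on the pictures and the force reading.

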